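# Deburr the sawn end of a tube

### The arm

A 6-joint arm with a two-finger parallel gripper is mounted at the origin on a cart in front of the work surface, level with it; the furniture and walls round the work are solid. World frame = base frame: x ahead of the robot, y to its left, z up, the work surface at z = 0. Lengths are in m, angles in rad, forces in N, time in s.
With the tool pointing down it reaches from about 0.3 to 0.875 m from the base axis. Payload 6.4 kg.
Tool frame: the origin (TCP) lies at the very end of the fingers, on their centre line; the grasp point (between the pads) lies 19 mm behind it; z points along the fingers, y is the direction in which the jaws open and shut (so a half turn about z gives the same grasp; the last joint's range is limited). The gripper opens to 85 mm and grips with 20 to 120 N. Pads are 22 mm wide; open, the fingers measure 114 mm over their backs; the gripper's body (76 mm by 85 mm) begins 54 mm behind the grasp point. The pads swing forward as they close: fully open they stand 13 mm farther back than shut.
Start: joints at [-1.546, 0.181, 1.607, -0, 1.354, -0.206], TCP at [0.132, -0.56, 0.231] pointing down, gripper open.
Joint ranges: [-2.99, 2.99], [-0.89, 2.07], [0.3, 2.58], [-1.14, 4.28], [0, 2.63], [-3.12, 3.12]. Speed limits (rad/s): [2.57, 2.57, 3.01, 3.14, 3.14, 3.14].

### API

Orientations are given as a unit quaternion [x, y, z, w].
In Python, from station import env gives the robot as it stands.
- The arm moves only by the shell command python3 -m crank 'ROWS' [FORCE]. ROWS is JSON, one flat list of numbers, 5 for each row, row after row: the closure in counts, from 0 (fully open) to 255 (shut), then the shift along the tool's x, y, z in mm, then the turn about the tool's z in degrees. A call has 1 to 20 rows; each row is the pose to reach, as a shift and turn from the pose commanded when the call began, along the tool's axes at that moment; what a row does not reach only later rows make up. A row lasts 1/10 s, in which the tool goes at most 50 mm and 8.59 degrees, less where a joint would pass 70% of its speed; a pose out of reach is approached as far as the arm can. A call with a gripper value outside its range is refused whole. The fingers move at their own pace and stop on an object; FORCE is the grip in N (left out, the last holds). Time passes only in rows, so rows that repeat a pose let the fingers close. It gives the time, the measured TCP pose, the force and the opening at its end, in the units of the state.
- env.get_state(): the state, without advancing time (a new reading comes with each control period).
- env.capture(name): name is "side" or "top" or "wrist"; returns a dict with "frame" (384x512x3 uint8, blue, green, red), "camera_matrix" (3x3 intrinsics, pixels), "R" (3x3) and "t" (3): a world point X has camera coordinates R X + t. Camera axes: x right, y down, z forward; pixel columns grow to the right and rows downward; lengths in m; the calibration is good to about 2 mm. The wrist camera is an equidistant fisheye: a pixel r from the principal point sees the ray r / f radians off the axis. A picture is of the moment at which its call begins. There is no depth.
- env.hand_in(): hands the job in, once; it reports no verdict.
The state is a dict: "time_s": time; "joint_positions": joint angles; "qd": joint speeds; "effort": joint torques, N m; "ee_pos": TCP position; "tcp_rot": TCP orientation; "wrist_force": force on the tool from outside, world axes, zero at the start; "torque": the same for the moment, N m; "finger_gap": finger opening in m.
Only numpy, scipy, OpenCV 4.12 (cv2) and the standard library are available. Lean on these libraries where they do the work, as an engineer would, in place of code of your own. Each camera call takes 0.05 s, during which the arm holds its last target.

### The job

Take the deburring tool from its stand, hook its swivel blade inside the upper end of the tube in the clamp, and draw it all the way round the sawn inner edge with light, steady pressure (about 5 N outwards; the contact force must never pass 15 N): start over the clamp's split, go clockwise seen from above, and finish over the split again. Then stand the tool upright in its stand again, fully home. Leave the other tubes, the caliper and the oiler where they are.

Things in the scene. Friction and masses are not known exactly. Their poses are not given: they have to be found in the camera images.
- clamp: Fixture screwed to the bench: steel base plate 150 x 104 x 12 mm and an aluminium pinch block 84 x 84 x 45 mm (top 57 mm up) whose bore holds the tube upright. Origin: centre of the plate's underside, on the tube's axis; z up. On its -x side is the block's split: two ears 4 mm apart with two cap screws.
- tube: Steel tube held upright in the clamp, fixed; same frame as the clamp. Its sawn upper end is level, 95 mm above the origin. Bore radius nominally 24 mm, but out of round: up to 2.5 mm more or less; wall 4 mm. The inner edge of this end is to be deburred. Pushed by a held blade it feels stiff: 5 to 10 N per mm or more.
- rim_center (a point): Centre of the tube's upper end, on the tube's axis, at the height of the rim.
- deburrer: Swivel-blade deburring tool, 0.13 kg, loose, upright in the stand, blade down. Black handle 20 x 20 mm, flat sides square to x and y, 5 to 63 mm above the origin; best gripped 36 mm above it. Origin: centre of the underside of the flange (40 mm across) that rests on the stand; z up the tool's axis. Below it a plug 26 mm across, 10 mm long, then a thin shank to 28 mm.
- blade: Bent steel rod 3.2 mm thick, swivels freely without end about the tool's axis. Origin: swivel point on that axis, 28 mm below the tool's origin; z up the axis. The rod runs 5 mm down, slants at 45 degrees to 10 mm along its +x and 15 mm down, then straight down to 25.6 mm. It trails like a castor: press outwards and it swings until its +x points into the bore.
- blade_edge (a point): Working point, mid-slant of the blade: 5 mm along the blade's +x and 10 mm below its origin (38 mm below the tool's origin). At work it lies at rim height, within about 4 mm, bearing on the edge, with the tool's axis about 5 mm outside the edge, over the tube's wall, and the tip inside the bore. Push outwards with 2 to 6 N; the whole contact force is about 1.6 times the push.
- stand: Wooden block 74 x 124 x 64 mm, fixed to the bench, with one big hole (31 mm across, 57 mm deep, mouth chamfered 2 mm) in which the tool stands, and two small holes with spare blades that stand 8 mm proud. Origin: centre of its underside; z up.
- stand_mouth (a point): Centre of the stand's big hole, at the block's top face, 64 mm above the bench. With the tool fully home its origin lies here (2.5 mm of play sideways).
- spare_tube_1: Loose bystander: another steel tube 56 mm across, 83 mm tall, standing on the bench. Origin: centre of its underside.
- spare_tube_2: Loose bystander: a tube like spare_tube_1.
- caliper: Loose bystander: vernier caliper, 205 mm long, lying flat.
- oil_can: Loose bystander: small plastic oiler with a long spout, 54 mm across, 173 mm tall. Origin: centre of its underside.
- rim_0 (a point): Point on the nominal inner edge (24 mm from the axis) of the tube's upper end, directly over the clamp's split (clamp's -x side).
- rim_1 (a point): Point on the nominal inner edge (24 mm from the axis) of the tube's upper end, 45 degrees on, clockwise seen from above.
- rim_2 (a point): Point on the nominal inner edge (24 mm from the axis) of the tube's upper end, 90 degrees on (clamp's +y side), clockwise seen from above.
- rim_3 (a point): Point on the nominal inner edge (24 mm from the axis) of the tube's upper end, 135 degrees on, clockwise seen from above.
- rim_4 (a point): Point on the nominal inner edge (24 mm from the axis) of the tube's upper end, opposite the split (+x side), clockwise seen from above.
- rim_5 (a point): Point on the nominal inner edge (24 mm from the axis) of the tube's upper end, 225 degrees on, clockwise seen from above.
- rim_6 (a point): Point on the nominal inner edge (24 mm from the axis) of the tube's upper end, 270 degrees on (-y side), clockwise seen from above.
- rim_7 (a point): Point on the nominal inner edge (24 mm from the axis) of the tube's upper end, 315 degrees on, clockwise seen from above.
Things that resemble listed ones, but are neither listed nor needed, are in the scene too. Of the things shaped like the deburrer, the black one is meant.

How it is judged:
By the outcome, as a careful person would: the job done as asked, in the order asked, and still so for the second after the job is handed in, with the robot touching nothing.
It also fails if it takes over 72 s, if anything falls off the work surface, if the arm or the gripper's body presses on something with over 40 N, if the wrist force passes 120 N, or if a joint passes its speed limit or range.

## Working session

There is one attempt and no reset: what is moved stays moved. The work goes in short steps, Python scripts to look and compute and a shell command to move; the robot and the scene stay as the last step left them, time stands still between calls to the robot, and variables do not carry over. Pictures are saved under pics/ and viewed, and the job is handed in when it is done.

```bash
ls; mkdir -p pics; python3 - <<'E'
from station import env
import cv2,pickle
s=env.get_state()
for k,v in s.items(): print(k,v)
d={}
for n in ["side","top","wrist"]:
    c=env.capture(n); d[n]=c; cv2.imwrite(f"pics/{n}0.png",c["frame"]); print(n,c["camera_matrix"],c["R"],c["t"])
pickle.dump(d,open("cap0.pkl","wb"))
E
```

```text
pics
time_s 0.0
joint_positions [-1.54629638e+00  1.81548840e-01  1.60800944e+00  9.81911955e-06
  1.35378287e+00 -2.06278224e-01]
qd [-0.00127434  0.00011859  0.0008727  -0.00142373 -0.00044091 -0.00019463]
effort [-1.21544444e-04 -4.44868469e+01 -3.51339984e+01 -3.87737728e-04
  8.88673385e-03  3.30698686e-05]
ee_pos [ 0.13154126 -0.55918873  0.23037907]
tcp_rot [ 9.93349805e-01  1.15132097e-01  8.41242472e-05 -8.70207269e-04]
wrist_force [ 0.82327713  0.71253397 -0.13537259]
torque [-0.05661135 -0.01363538  0.07018248]
finger_gap 0.08519985444343418
side [[444.37872865   0.         256.46758543]
 [  0.         444.37872865 196.01535293]
 [  0.           0.           1.        ]] [[ 0.99073098  0.13547297 -0.00995988]
 [ 0.08099228 -0.64798551 -0.75733416]
 [-0.10905216  0.74950774 -0.65295158]] [-0.51354283  0.17011914  1.07604577]
top [[400.85085544   0.         254.15337395]
 [  0.         400.85085544 192.12982351]
 [  0.           0.           1.        ]] [[ 0.0243189  -0.99967151 -0.00809116]
 [-0.99737819 -0.02370973 -0.06837105]
 [ 0.06815675  0.00973266 -0.99762715]] [0.20928066 0.51491232 0.91725839]
wrist [[297.31863964   0.         253.93223503]
 [  0.         297.31863964 188.8531639 ]
 [  0.           0.           1.        ]] [[ 0.22920765 -0.97337575 -0.00186924]
 [-0.92737646 -0.21895844  0.30336464]
 [-0.29569707 -0.06780001 -0.95287271]] [-0.57381231 -0.04020622  0.38063066]
```

View pics/side0.png

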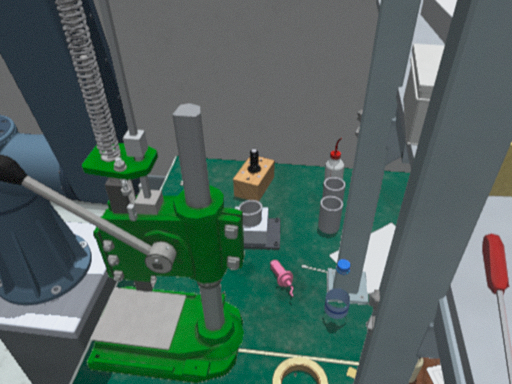

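View pics/top0.png

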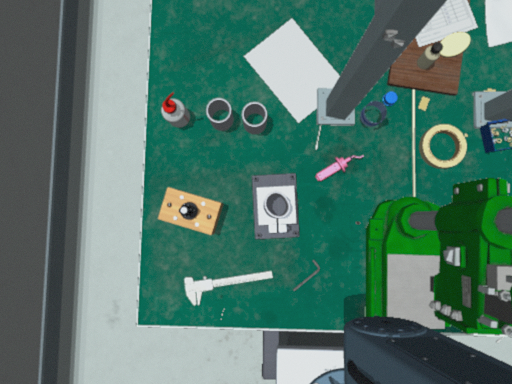

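View pics/wrist0.png

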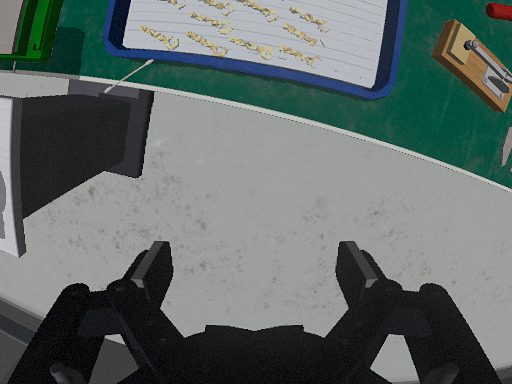

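The top view shows the black tool standing in the wooden block at (188,211). A pink lookalike lies on the bench at (333,168). The clamp and tube are at (277,206), with the split towards the bottom of the picture. The black one is meant, so I'll confirm it in an enlarged crop.

```bash
python3 - <<'E'
import cv2,pickle,numpy as np
d=pickle.load(open("cap0.pkl","rb"))
t=d["top"]["frame"]; s=d["side"]["frame"]
a=cv2.resize(t[160:260,150:310],None,fx=5,fy=5,interpolation=cv2.INTER_CUBIC)
cv2.imwrite("pics/tc.png",a)
cv2.imwrite("pics/sc.png",cv2.resize(s[140:260,220:350],None,fx=5,fy=5,interpolation=cv2.INTER_CUBIC)[:600])
E
```

```text
(no output)
```

View pics/tc.png

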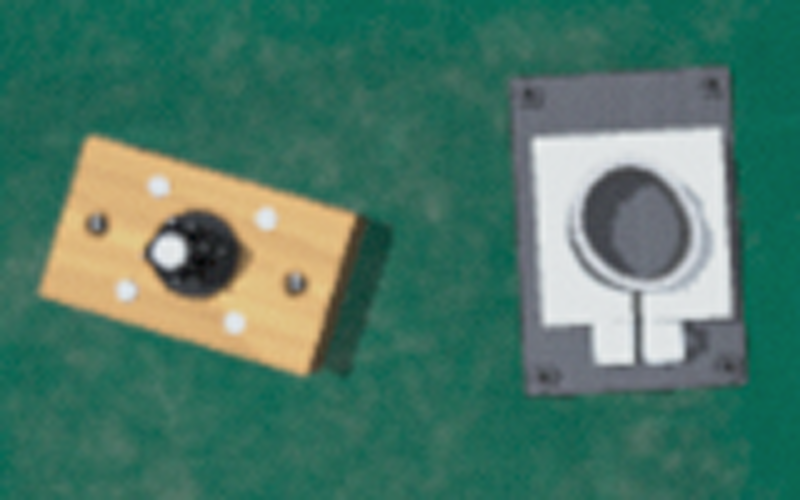

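View pics/sc.png

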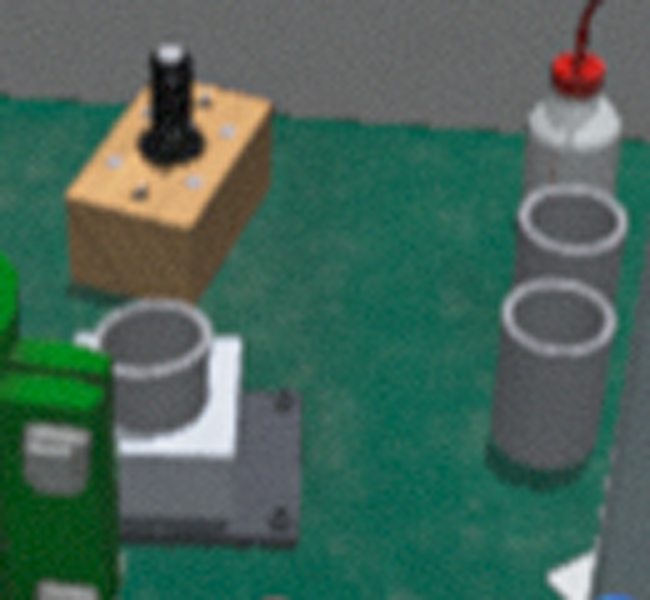

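The crops confirm it: the black tool stands upright in the wooden block, and the clamp's split points towards the bottom of the top view. Now I'll measure positions.

```bash
cat > h.py <<'E'
import cv2,numpy as np
def ray(c,uv):
    K=np.array(c["camera_matrix"]);R=np.array(c["R"]);t=np.array(c["t"])
    d=np.linalg.inv(K)@np.array([uv[0],uv[1],1.]); return -R.T@t, R.T@d
def rayf(c,uv):
    K=np.array(c["camera_matrix"]);R=np.array(c["R"]);t=np.array(c["t"])
    v=np.array([uv[0]-K[0,2],uv[1]-K[1,2]]);r=np.hypot(*v);th=r/K[0,0]
    d=np.array([*(v/r*np.sin(th)),np.cos(th)]) if r>0 else np.array([0,0,1.])
    return -R.T@t,R.T@d
def onz(c,uv,z,f=ray):
    o,d=f(c,uv); return o+d*(z-o[2])/d[2]
def proj(c,X):
    K=np.array(c["camera_matrix"]);p=np.array(c["R"])@np.array(X)+np.array(c["t"]);p=K@(p/p[2]);return p[:2]
def projf(c,X):
    K=np.array(c["camera_matrix"]);p=np.array(c["R"])@np.array(X)+np.array(c["t"])
    r=np.hypot(p[0],p[1]);th=np.arctan2(r,p[2]);return K[:2,2]+K[0,0]*th*p[:2]/r
E
python3 - <<'E'
from h import *;import pickle
d=pickle.load(open("cap0.pkl","rb"));T=d["top"];S=d["side"]
print("campos",ray(T,(0,0))[0],ray(S,(0,0))[0])
f=T["frame"];hsv=cv2.cvtColor(f,cv2.COLOR_BGR2HSV)
tc=lambda x,y:(150+(x+.5)/5-.5,160+(y+.5)/5-.5)
# stand top corners from crop
cs=[(90,135),(360,212),(308,375),(40,295)]
P=np.array([onz(T,tc(*p),.064) for p in cs]);print("stand corners",P,P.mean(0))
e=P[1]-P[0];print("stand long edges",np.linalg.norm(P[1]-P[0]),np.linalg.norm(P[2]-P[1]),np.degrees(np.arctan2(e[1],e[0])))
# knob top
print("handle top white",onz(T,tc(170,252),.064+.065))
print("flange",onz(T,tc(197,254),.068))
# clamp plate corners
cs=[(511,80),(732,68),(745,383),(528,395)]
P=np.array([onz(T,tc(*p),.012) for p in cs]);print(P,P.mean(0));e=P[0]-P[3];print(np.linalg.norm(e),np.linalg.norm(P[1]-P[0]),np.degrees(np.arctan2(e[1],e[0])))
# block corners
cs=[(530,138),(722,128),(734,318),(542,326)]
P=np.array([onz(T,tc(*p),.057) for p in cs]);print(P,P.mean(0));e=P[0]-P[3];e2=P[1]-P[2];print(np.degrees(np.arctan2(e[1],e[0])),np.degrees(np.arctan2(e2[1],e2[0])))
# rim outer ellipse crop
cs=[(570,228),(698,228),(636,164),(636,290)]
P=np.array([onz(T,tc(*p),.095) for p in cs]);print("rim",P[0]/2+P[1]/2,P[2]/2+P[3]/2,P)
# side rim
sc=lambda x,y:(220+(x+.5)/5-.5,140+(y+.5)/5-.5)
cs=[(95,338),(213,338),(154,298),(154,377)]
P=np.array([onz(S,sc(*p),.095) for p in cs]);print("rim side",P.mean(0),P)
print("side flange",onz(S,sc(170,145),.068),"side top",onz(S,sc(170,52),.129))
E
```

```text
campos [0.44595548 0.21249299 0.95198029] [ 0.61234958 -0.62669873  0.826328  ]
stand corners [[0.51437871 0.41412009 0.064     ]
 [0.48296598 0.29281494 0.064     ]
 [0.41047052 0.31362054 0.064     ]
 [0.44279239 0.43352093 0.064     ]] [0.4626519  0.36351912 0.064     ]
stand long edges 0.12530642596918676 0.07542191150619683 -104.5181905529687
handle top white [0.46194371 0.36455116 0.129     ]
flange [0.46253519 0.36386065 0.068     ]
[[0.54908786 0.22815937 0.012     ]
 [0.55721045 0.12417731 0.012     ]
 [0.40970317 0.11558525 0.012     ]
 [0.40164306 0.21658154 0.012     ]] [0.47941114 0.17112587 0.012     ]
0.1478986662195561 0.10429883351917164 4.489834204324253
[[0.51824114 0.21825402 0.057     ]
 [0.52476641 0.13241371 0.057     ]
 [0.44008194 0.12559407 0.057     ]
 [0.43444949 0.21089376 0.057     ]] [0.47938475 0.17178889 0.057     ]
5.0199710613646245 4.6040902657706235
rim [0.47764175 0.1726449  0.095     ] [0.47814773 0.17179348 0.095     ] [[0.47698465 0.19998242 0.095     ]
 [0.47829885 0.14530737 0.095     ]
 [0.50507635 0.17234454 0.095     ]
 [0.45121912 0.17124241 0.095     ]]
rim side [0.48106802 0.16982872 0.095     ] [[0.45244375 0.16575956 0.095     ]
 [0.50981833 0.17296414 0.095     ]
 [0.4768047  0.19881259 0.095     ]
 [0.48520531 0.1417786  0.095     ]]
side flange [0.46167333 0.35987349 0.068     ] side top [0.46203315 0.36349656 0.129     ]
```

```bash
python3 - <<'E'
from h import *;import pickle
d=pickle.load(open("cap0.pkl","rb"));T=d["top"];S=d["side"]
cv2.imwrite("pics/tr.png",cv2.resize(T["frame"][0:384,312:512],None,fx=1.56,fy=1.56,interpolation=cv2.INTER_CUBIC))
cv2.imwrite("pics/sl.png",cv2.resize(S["frame"],(800,600),interpolation=cv2.INTER_CUBIC))
for X in [(0,0,0),(0,0,.3),(0.13,-.56,.23),(.3,-.2,0),(.3,-.2,.4)]: print(X,proj(T,X),proj(S,X))
E
```

```text
(0, 0, 0) [345.6110631  417.15152394] [ 44.38784078 266.27010365]
(0, 0, 0.3) [388.33026816 512.82659831] [ -4.32047894 167.1960224 ]
(0.13, -0.56, 0.23) [700.92423118 414.12730027] [-161.65995089  529.6235158 ]
(0.3, -0.2, 0) [432.57395599 286.56000986] [135.39485056 357.17529511]
(0.3, -0.2, 0.4) [562.81524983 336.34463774] [ 82.57975247 210.83172388]
```

View pics/tr.png

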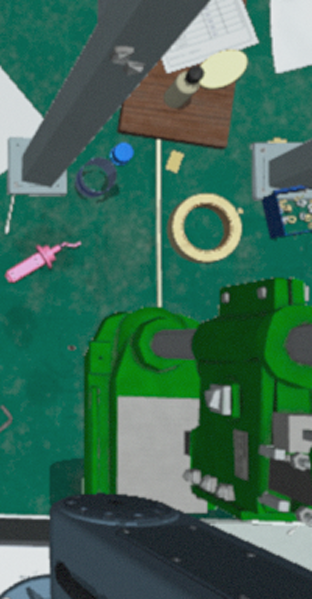

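View pics/sl.png

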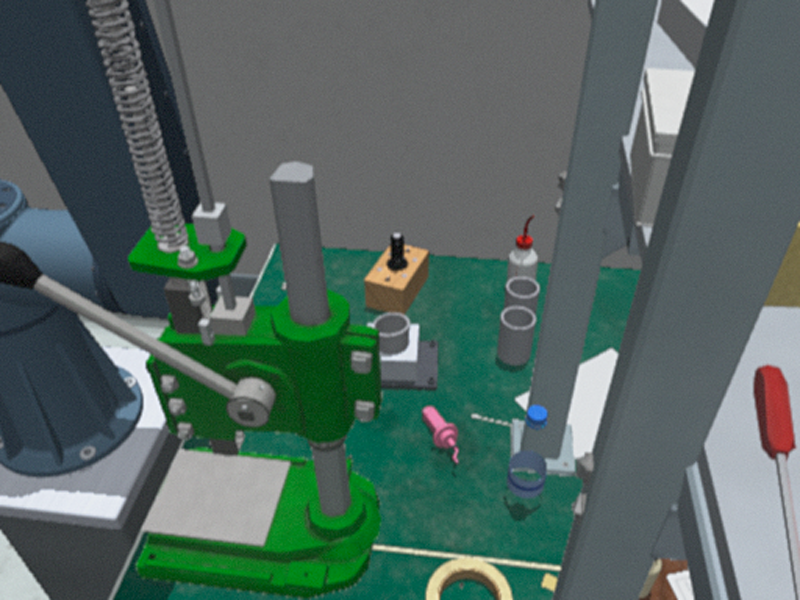

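```bash
python3 - <<'E'
from h import *;import pickle
np.set_printoptions(precision=3,suppress=True)
d=pickle.load(open("cap0.pkl","rb"));T=d["top"];S=d["side"]
k=.64
def tri(a,b):
    o,u=ray(T,a);p,v=ray(S,b);A=np.stack([u,-v],1);s=np.linalg.lstsq(A,p-o,rcond=None)[0];return o+u*s[0],p+v*s[1]
b=onz(S,(328*k,510*k),.04);print("column base",b, proj(T,b))
for z in (.2,.3,.4,.5,.6,.7): print(z,proj(S,(b[0],b[1],z))/k)
r=onz(S,(225*k,455*k),.06);print("ram",r,proj(T,r))
for z in (.2,.3,.35,.4,.45,.5,.6,.7,.8): print(z,proj(S,(r[0],r[1],z))/k,proj(T,(r[0],r[1],z)))
print("post1 base",[onz(T,p,0.01) for p in [(318,88),(354,88),(356,124),(318,124)]])
print("post2",onz(T,(490,108),0.01))
E
```

```text
column base [ 0.442 -0.136  0.04 ] [411.601 224.995]
0.2 [317.052 430.95 ]
0.3 [308.618 370.051]
0.4 [298.526 297.184]
0.5 [286.234 208.437]
0.6 [270.937  97.983]
0.7 [251.376 -43.251]
ram [ 0.289 -0.083  0.06 ] [390.895 294.647]
0.2 [204.999 384.516] [416.205 308.876]
0.3 [187.866 324.136] [441.08 322.86]
0.35 [178.186 290.023] [456.687 331.634]
0.4 [167.629 252.82 ] [475.194 342.039]
0.45 [156.071 212.088] [497.491 354.573]
0.5 [143.362 167.301] [524.873 369.967]
0.6 [113.727  62.865] [603.911 414.4  ]
0.7 [ 76.723 -67.542] [749.257 496.111]
0.8 [  29.209 -234.986] [1104.636  695.897]
post1 base [array([0.764, 0.075, 0.01 ]), array([ 0.766, -0.011,  0.01 ]), array([ 0.678, -0.017,  0.01 ]), array([0.676, 0.074, 0.01 ])]
post2 [ 0.724 -0.334  0.01 ]
```

```bash
python3 - <<'E'
from h import *;import pickle
d=pickle.load(open("cap0.pkl","rb"));T=d["top"];S=d["side"]
cv2.imwrite("pics/a.png",cv2.resize(T["frame"][184:384,250:512],(786,600),interpolation=cv2.INTER_CUBIC))
cv2.imwrite("pics/b.png",cv2.resize(S["frame"][0:240,0:320],(800,600),interpolation=cv2.INTER_CUBIC))
E
```

```text
(no output)
```

View pics/a.png

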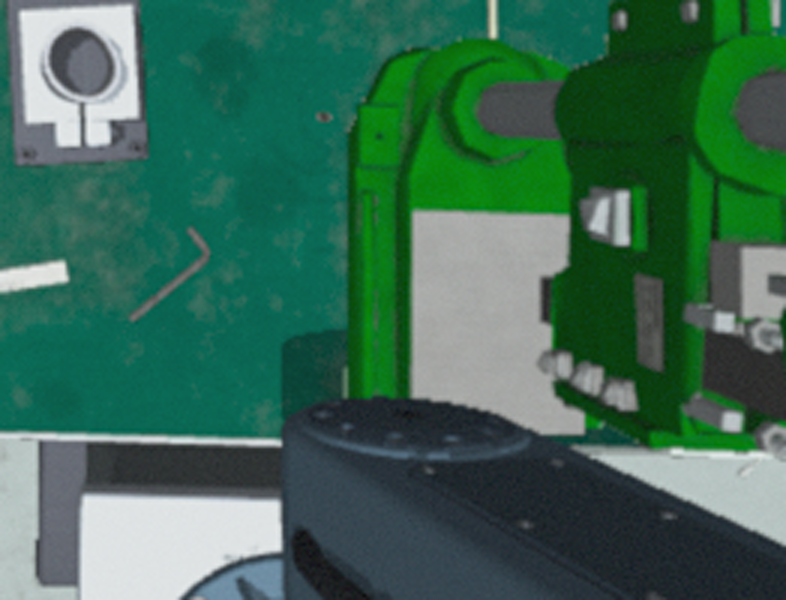

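View pics/b.png

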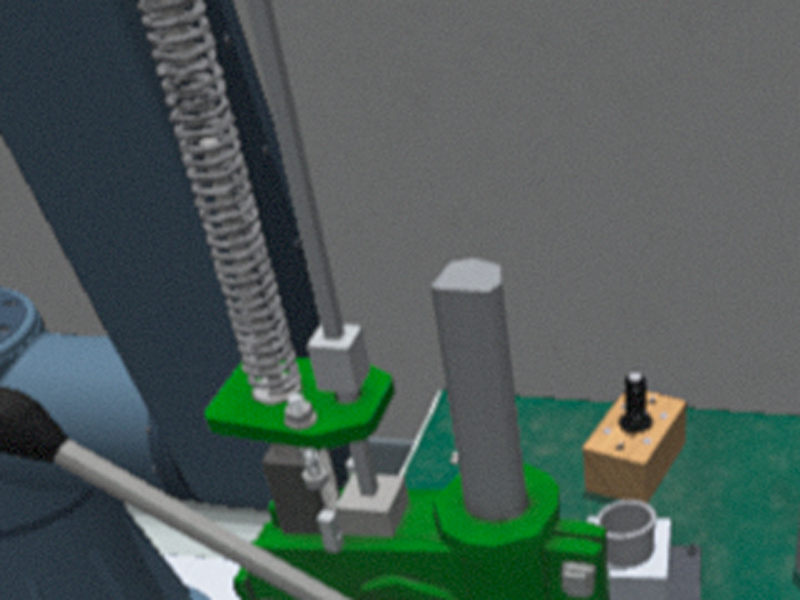

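```bash
python3 -m crank '[0,0,0,-50,0, 0,0,0,-100,0, 0,0,0,-150,0, 0,0,0,-200,0, 0,0,0,-250,0, 0,0,0,-300,0, 0,0,0,-300,0]'; python3 - <<'E'
from h import *
from station import env
np.set_printoptions(precision=4,suppress=True)
s=env.get_state();print(s["time_s"],s["joint_positions"],s["ee_pos"],s["wrist_force"])
c=env.capture("wrist");cv2.imwrite("pics/w1.png",c["frame"]);print(ray(c,(0,0))[0],c["R"][2])
c=env.capture("side");cv2.imwrite("pics/s1.png",c["frame"])
c=env.capture("top");cv2.imwrite("pics/t1.png",c["frame"])
E
```

```text
time_s: 0.85
ee_pos: [0.1316, -0.5605, 0.54]
tcp_rot: [0.993, 0.115, -0.001, 0.007]
wrist_force: [0.6, 0.2, 0.6]
finger_gap: 0.0854
0.85 [-1.5462  0.1132  1.0802  0.      1.9347 -0.2063] [ 0.1316 -0.5605  0.54  ] [0.5942 0.1873 0.5954]
[ 0.2068 -0.5407  0.6831] [-0.2953 -0.0821 -0.9519]
```

View pics/w1.png

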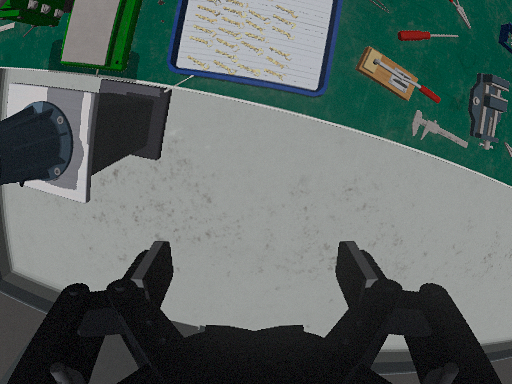

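View pics/t1.png

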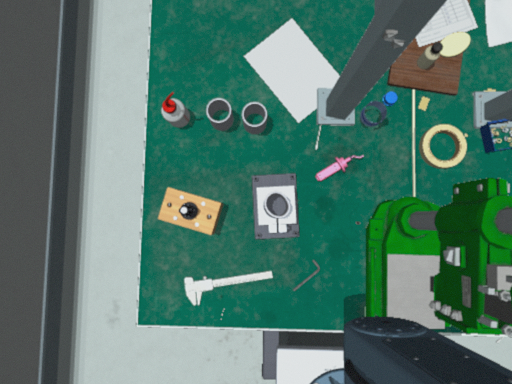

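```bash
python3 -m crank '[0,0,0,-50,8, 0,0,0,-100,16, 0,0,0,-150,24, 0,0,0,-150,32, 0,0,0,-150,40, 0,0,0,-150,48, 0,0,0,-150,56, 0,0,0,-150,60, 0,0,0,-150,60]'; python3 - <<'E'
from h import *
from station import env
np.set_printoptions(precision=4,suppress=True)
s=env.get_state();print(s["time_s"],s["joint_positions"],s["ee_pos"],s["wrist_force"])
c=env.capture("wrist");cv2.imwrite("pics/w2.png",cv2.resize(c["frame"],(800,600)));print(ray(c,(0,0))[0],c["R"][2])
import pickle;pickle.dump(c,open("w2.pkl","wb"))
E
```

```text
time_s: 1.9
ee_pos: [0.1315, -0.5603, 0.6789]
tcp_rot: [0.918, -0.397, -0.001, -0.002]
wrist_force: [-0.3, -0.8, -0.4]
finger_gap: 0.0854
1.9 [-1.5463  0.2614  0.6204  0.      2.2642  0.8414] [ 0.1315 -0.5603  0.6789] [-0.3023 -0.8159 -0.4479]
[ 0.1844 -0.6174  0.822 ] [-0.2082  0.2255 -0.9517]
```

View pics/w2.png

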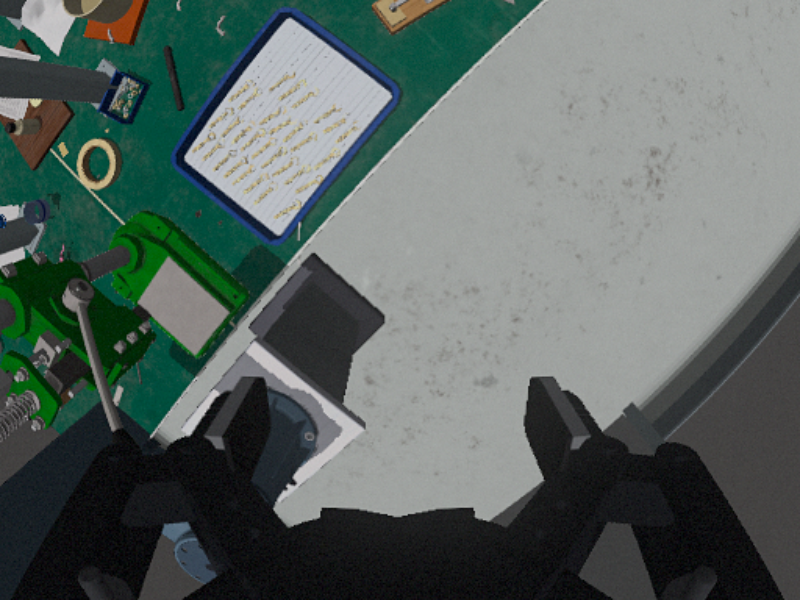

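```bash
python3 - <<'E'
from h import *;import pickle
np.set_printoptions(precision=3,suppress=True)
S=pickle.load(open("cap0.pkl","rb"))["side"];W=pickle.load(open("w2.pkl","rb"))
cv2.imwrite("pics/c.png",cv2.resize(W["frame"][120:300,0:160],None,fx=3.3,fy=3.3,interpolation=cv2.INTER_CUBIC))
def tri(a,b):
    o,u=rayf(W,a);p,v=ray(S,b);s=np.linalg.lstsq(np.stack([u,-v],1),p-o,rcond=None)[0];return o+u*s[0],p+v*s[1]
k=1.5625
print("springbase",tri((22/k,400/k),(110,156)))
print("rod block top",tri((42/k,345/k),(134,133)))
print("pivot",tri((78/k,292/k),(250*.64,400*.64)))
E
```

```text
springbase (array([ 0.337, -0.145,  0.475]), array([ 0.337, -0.152,  0.465]))
rod block top (array([ 0.358, -0.199,  0.434]), array([ 0.376, -0.144,  0.501]))
pivot (array([ 0.397, -0.195,  0.307]), array([ 0.397, -0.192,  0.309]))
```

View pics/c.png

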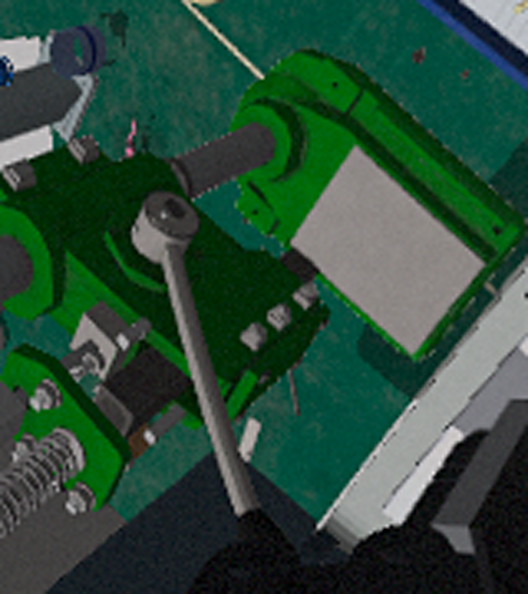

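```bash
python3 - <<'E'
from h import *;import pickle
np.set_printoptions(precision=3,suppress=True)
S=pickle.load(open("cap0.pkl","rb"))["side"];W=pickle.load(open("w2.pkl","rb"))
def tri(a,b):
    o,u=rayf(W,a);p,v=ray(S,b);s=np.linalg.lstsq(np.stack([u,-v],1),p-o,rcond=None)[0];return o+u*s[0],p+v*s[1]
k=1.5625
for q in [(112/k,425/k),(118/k,440/k),(125/k,455/k)]: print("knob",tri(q,(60*.64,275*.64)))
E
```

```text
knob (array([ 0.233, -0.18 ,  0.432]), array([ 0.233, -0.175,  0.437]))
knob (array([ 0.217, -0.155,  0.423]), array([ 0.217, -0.157,  0.421]))
knob (array([ 0.2  , -0.129,  0.413]), array([ 0.2  , -0.137,  0.404]))
```

```bash
python3 -m crank '[0,-29,-27,-20,0, 0,-58,-55,-40,0, 0,-87,-82,-60,0, 0,-87,-82,-60,0]'; python3 - <<'E'
from h import *
from station import env
np.set_printoptions(precision=4,suppress=True)
s=env.get_state();print(s["time_s"],s["joint_positions"],s["ee_pos"],s["wrist_force"])
c=env.capture("wrist");cv2.imwrite("pics/w3.png",cv2.resize(c["frame"],(800,600)));print(ray(c,(0,0))[0],c["R"][2])
print(projf(c,(.337,-.148,.47)),projf(c,(.337,-.148,.6)),projf(c,(.337,-.148,.7)))
import pickle;pickle.dump(c,open("w3.pkl","wb"))
E
```

```text
time_s: 2.35
ee_pos: [0.1321, -0.4348, 0.747]
tcp_rot: [0.919, -0.395, 0.002, 0.005]
wrist_force: [0.4, 0.4, 1.5]
finger_gap: 0.0853
2.35 [-1.538   0.0454  0.7128  0.0001  2.3733  0.8458] [ 0.1321 -0.4348  0.747 ] [0.4038 0.4213 1.4696]
[ 0.1851 -0.4896  0.8909] [-0.2086  0.2109 -0.955 ]
[ 55.7662 196.2437] [  8.5612 225.2748] [-38.9123 257.4697]
```

View pics/w3.png

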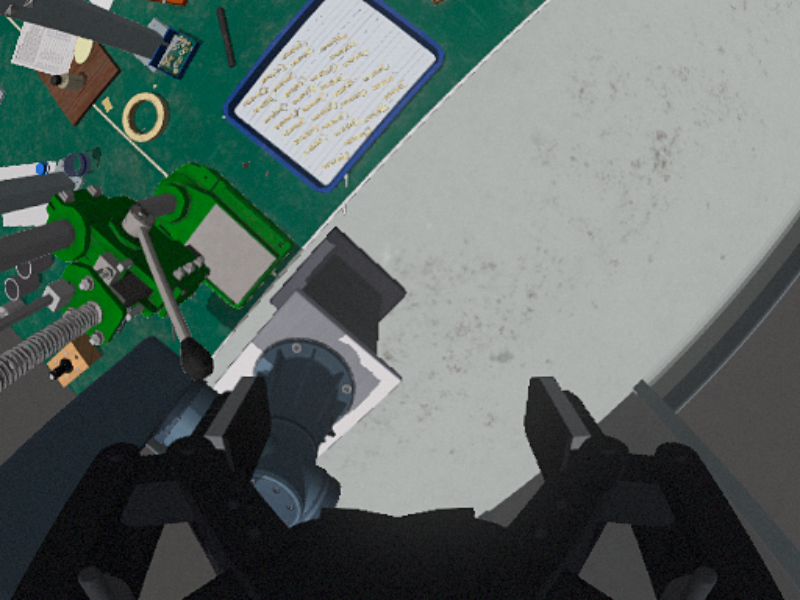

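```bash
cat >> h.py <<'E'
from scipy.optimize import least_squares
D=[([-1.54629638,.18154884,1.60800944,1.35378287],[.13154126,-.55918873,.23037907]),([-1.5462,.1132,1.0802,1.9347],[.1316,-.5605,.54]),([-1.5463,.2614,.6204,2.2642],[.1315,-.5603,.6789]),([-1.538,.0454,.7128,2.3733],[.1321,-.4348,.747])]
def fk(q,p):
    L1,L2,d,c,l=p;a=q[1]+q[2]
    r=L1*np.sin(q[1])+L2*np.sin(a)+d*np.cos(a);z=c+L1*np.cos(q[1])+L2*np.cos(a)-d*np.sin(a)
    return np.array([r*np.cos(q[0])-l*np.sin(q[0]),r*np.sin(q[0])+l*np.cos(q[0]),z])
PP=least_squares(lambda p:np.concatenate([fk(q,p)-x for q,x in D]),[.5,.5,.1,0,.118]).x
def ik(X,g=(-.1,1.2,1.)):
    l=PP[4];r=np.sqrt(X[0]**2+X[1]**2-l*l);q1=np.arctan2(X[1],X[0])-np.arctan2(l,r)
    s=least_squares(lambda a:fk([q1,a[0],a[1]],PP)-X,[.2,1.3])
    a=s.x;return np.array([q1,a[0],a[1],np.pi-a[0]-a[1]]),np.abs(s.fun).max()
E
python3 - <<'E'
from h import *
np.set_printoptions(precision=4,suppress=True)
print(PP,np.array([fk(q,PP)-x for q,x in D]))
for R in (.35,.3,.25,.2,.15):
  for z in (.6,.65,.7,.75):
    X=fk([0,0,0],[0,0,0,0,PP[4]])+[R,0,z]; print(R,z,*ik(X))
for X in [(.4625,.3635,.25),(.4625,.3635,.08),(.5,.17,.13),(.7,.0,.3)]:print(X,*ik(np.array(X)))
E
```

```text
[0.4243 0.5171 0.0877 0.0091 0.1178] [[-0.     -0.0001 -0.0018]
 [-0.0001  0.0026 -0.0003]
 [ 0.0001 -0.0012  0.0011]
 [-0.      0.0004  0.0011]]
0.35 0.6 [ 0.     -0.3333  1.3654  2.1095] 6.104701189002526e-10
0.35 0.65 [ 0.     -0.2854  1.2261  2.2009] 2.7810489466872923e-09
0.35 0.7 [ 0.     -0.226   1.0714  2.2962] 2.6645352591003757e-15
0.35 0.75 [ 0.     -0.1522  0.895   2.3988] 5.566658245470535e-13
0.3 0.6 [ 0.     -0.4424  1.4385  2.1456] 9.963512459520985e-09
0.3 0.65 [ 0.     -0.3911  1.2999  2.2328] 4.734256542349158e-09
0.3 0.7 [ 0.     -0.3296  1.1477  2.3235] 2.4980018054066022e-15
0.3 0.75 [ 0.     -0.2556  0.9768  2.4204] 5.270228697895618e-13
0.25 0.6 [ 0.     -0.5499  1.5004  2.1911] 2.7533531010703882e-14
0.25 0.65 [ 0.     -0.494   1.3618  2.2738] 2.4424906541753444e-15
0.25 0.7 [ 0.     -0.4292  1.2111  2.3597] 3.58046925441613e-15
0.25 0.75 [ 0.     -0.3535  1.0437  2.4513] 6.824540932370837e-13
0.2 0.6 [ 0.     -0.6553  1.5513  2.2455] 2.1611601397353297e-12
0.2 0.65 [ 0.     -0.5939  1.4124  2.3231] 2.779998453661392e-13
0.2 0.7 [ 0.     -0.5248  1.2623  2.4041] 5.2735593669694936e-14
0.2 0.75 [ 0.     -0.4462  1.0972  2.4906] 9.665601652386613e-13
0.15 0.6 [ 0.     -0.7579  1.5912  2.3083] 5.1533444178630816e-11
0.15 0.65 [ 0.     -0.6904  1.4517  2.3802] 1.0771383784913269e-11
0.15 0.7 [ 0.     -0.6163  1.3019  2.456 ] 1.4561685190983553e-12
0.15 0.75 [ 0.     -0.534   1.1382  2.5374] 1.4026557693114228e-12
(0.4625, 0.3635, 0.25) [0.4645 0.1947 1.549  1.3979] 8.104628079763643e-15
(0.4625, 0.3635, 0.08) [0.4645 0.3913 1.6708 1.0794] 6.0800340873079506e-09
(0.5, 0.17, 0.13) [0.1028 0.1933 1.8079 1.1403] 1.0997394106482261e-09
(0.7, 0.0, 0.3) [-0.169   0.4236  1.163   1.555 ] 1.432345952956382e-08
```

```bash
python3 -m crank '[0,-16,-14,3,-8, 0,-32,-28,6,-16, 0,-48,-42,9,-24, 0,-64,-57,12,-32, 0,-80,-71,15,-40, 0,-96,-85,18,-48, 0,-112,-99,21,-56, 0,-128,-113,24,-64, 0,-144,-127,27,-72, 0,-160,-142,27,-80, 0,-176,-156,27,-88, 0,-176,-156,27,-93, 0,-176,-156,27,-93]'; python3 - <<'E'
from h import *
from station import env
np.set_printoptions(precision=4,suppress=True)
s=env.get_state();print(s["time_s"],s["joint_positions"],s["ee_pos"],s["wrist_force"])
c=env.capture("wrist");cv2.imwrite("pics/w4.png",cv2.resize(c["frame"],(800,600)));print(ray(c,(0,0))[0],c["R"][2])
c=env.capture("side");cv2.imwrite("pics/s4.png",cv2.resize(c["frame"],(800,600)))
E
```

```text
time_s: 3.7
ee_pos: [0.1249, -0.2058, 0.7134]
tcp_rot: [0.919, 0.393, 0.0, -0.001]
wrist_force: [0.3, 0.1, 0.2]
finger_gap: 0.0854
3.7 [-1.5368 -0.4636  1.1923 -0.      2.4146 -0.7746] [ 0.1249 -0.2058  0.7134] [0.3403 0.0552 0.2347]
[ 0.1781 -0.1497  0.8568] [-0.2098 -0.2178 -0.9532]
```

View pics/w4.png

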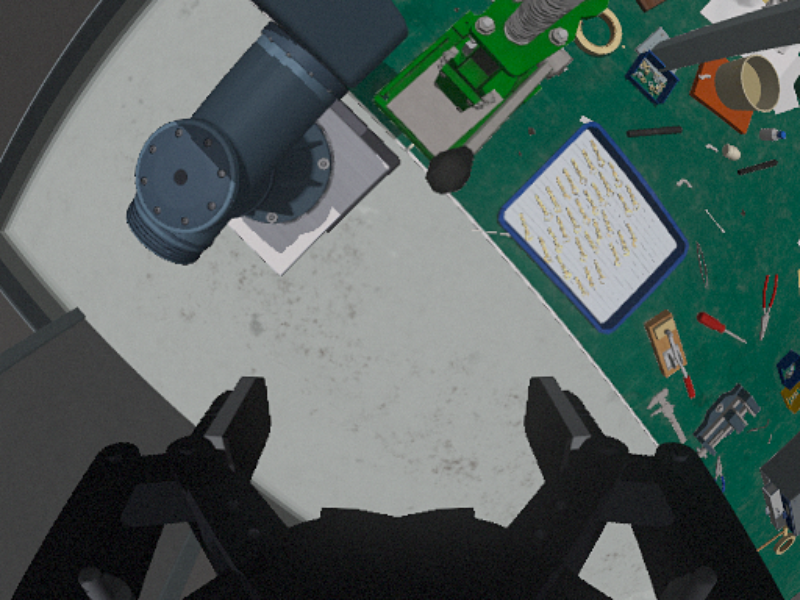

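View pics/s4.png

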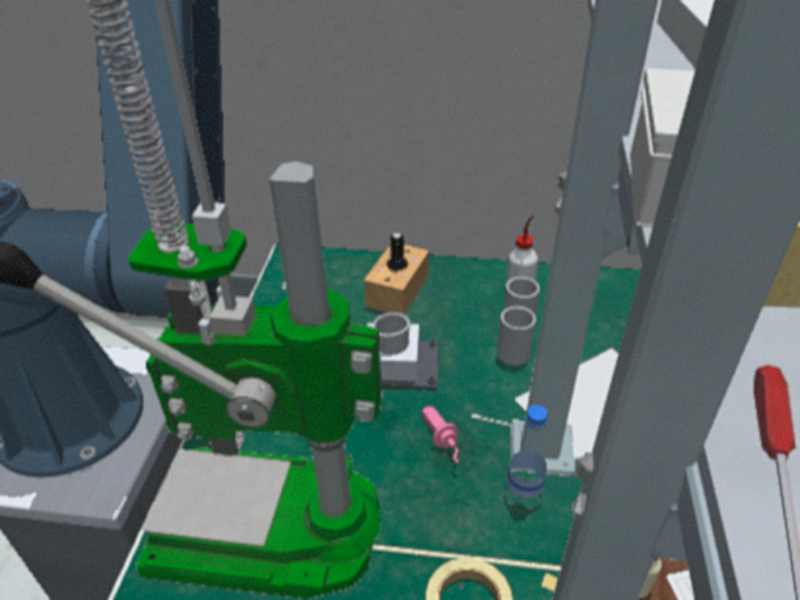

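```bash
python3 - <<'E'
from h import *
from station import env
s=env.get_state();p=np.array(s["ee_pos"]);q=s["joint_positions"];az=q[0]-q[5]+np.pi/2
X=np.array([np.cos(az),np.sin(az)]);Y=np.array([np.sin(az),-np.cos(az)])
q0=np.degrees(q[0])
for i in range(1,16):
    qq=np.radians(q0+i*7.65);R=.17+.03*(i<1)
    if i>11:R=.17+.07*(i-11)/1
    t=R*np.array([np.cos(qq),np.sin(qq)])+.1178*np.array([-np.sin(qq),np.cos(qq)])
    d=t-p[:2];print(i,round(d@X*1000),round(d@Y*1000),round(-i*7.65,1),t)
E
```

```text
1 56 -26 -7.7 [ 0.14446861 -0.14800561]
2 83 -27 -15.3 [ 0.16288551 -0.12745646]
3 110 -32 -23.0 [ 0.17840296 -0.10463853]
4 137 -40 -30.6 [ 0.19074475 -0.07995798]
5 162 -52 -38.2 [ 0.19969119 -0.05385414]
6 185 -67 -45.9 [ 0.20508302 -0.02679166]
7 206 -84 -53.6 [0.20682428 0.00074772]
8 224 -105 -61.2 [0.20488395 0.02827379]
9 240 -128 -68.9 [0.19929659 0.05529657]
10 253 -152 -76.5 [0.19016164 0.08133504]
11 262 -178 -84.2 [0.17764173 0.10592571]
12 319 -158 -91.8 [0.23181082 0.13319377]
13 384 -153 -99.5 [0.28063873 0.17668827]
14 454 -165 -107.1 [0.32079138 0.23530774]
15 526 -194 -114.8 [0.34915466 0.30735625]
```

```bash
python3 -m crank '[0,28,-13,0,-2, 0,56,-26,0,-8, 0,83,-27,0,-15, 0,110,-32,0,-23, 0,137,-40,0,-31, 0,162,-52,0,-38, 0,185,-67,0,-46, 0,206,-84,0,-54, 0,224,-105,0,-61, 0,240,-128,0,-69, 0,253,-152,0,-77, 0,262,-178,0,-84, 0,262,-178,0,-84]'; python3 - <<'E'
from h import *
from station import env
np.set_printoptions(precision=4,suppress=True)
s=env.get_state();print(s["time_s"],s["joint_positions"],s["ee_pos"],s["wrist_force"])
p=np.array(s["ee_pos"]);q=s["joint_positions"];az=q[0]-q[5]+np.pi/2
X=np.array([np.cos(az),np.sin(az)]);Y=np.array([np.sin(az),-np.cos(az)]);print(np.degrees(az))
d=np.array([.4625,.3635])-p[:2];print(d@X,d@Y)
E
```

```text
time_s: 5.1
ee_pos: [0.1763, 0.1093, 0.7146]
tcp_rot: [0.416, 0.909, 0.0, 0.0]
wrist_force: [-0.4, -0.1, 0.5]
finger_gap: 0.0854
5.1 [-0.0496 -0.533   1.2223  0.0006  2.452  -0.7612] [0.1763 0.1093 0.7146] [-0.3802 -0.0711  0.5181]
130.76909529857167
0.0056123622956829695 0.3827462084347402
```

```bash
python3 -m crank '[0,0,29,33,-3, 0,1,58,66,-6, 0,1,87,100,-9, 0,2,116,133,-12, 0,2,145,167,-15, 0,3,174,200,-18, 0,3,203,235,-21, 0,4,232,270,-24, 0,4,262,305,-27, 0,5,292,340,-29, 0,5,322,380,-31, 0,6,352,420,-33, 0,6,383,455,-35, 0,6,383,455,-35, 0,6,383,455,-35]'; python3 - <<'E'
from h import *
from station import env
np.set_printoptions(precision=4,suppress=True)
s=env.get_state();print(s["time_s"],s["joint_positions"],s["ee_pos"],s["wrist_force"])
c=env.capture("wrist");cv2.imwrite("pics/w5.png",cv2.resize(c["frame"],(800,600)))
import pickle;pickle.dump(c,open("w5.pkl","wb"))
E
```

```text
time_s: 6.6
ee_pos: [0.4663, 0.3575, 0.256]
tcp_rot: [0.13, 0.991, -0.002, -0.003]
wrist_force: [0.2, 0.7, 1.4]
finger_gap: 0.0855
6.6 [ 0.4524  0.1932  1.5421 -0.0002  1.4128 -0.8571] [0.4663 0.3575 0.256 ] [0.1702 0.7357 1.3879]
```

View pics/w5.png

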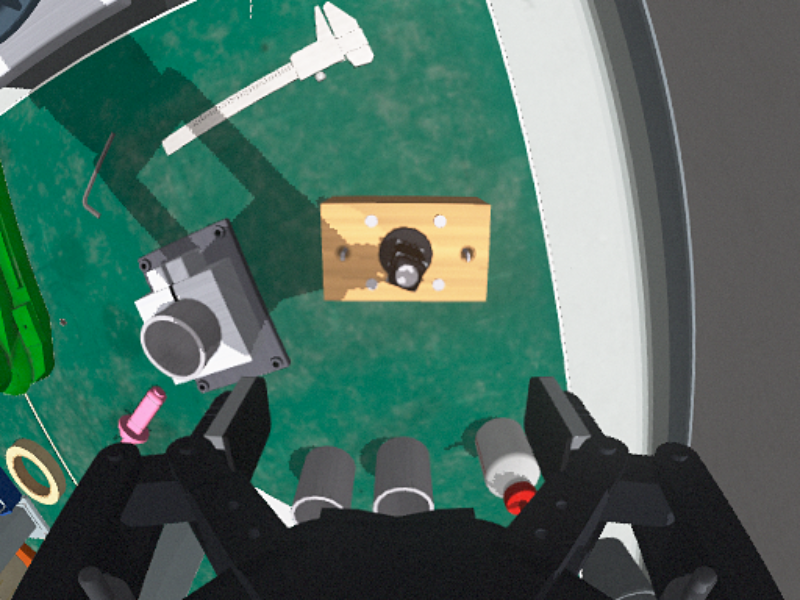

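```bash
python3 - <<'E'
from h import *;import pickle
c=pickle.load(open("w5.pkl","rb"));f=c["frame"][120:200,195:325]
g=cv2.resize(f,None,fx=6,fy=6,interpolation=cv2.INTER_CUBIC);g=np.clip(g.astype(float)*2.2,0,255).astype(np.uint8)
cv2.imwrite("pics/w5c.png",g)
c2=c["frame"][130:260,60:200]
cv2.imwrite("pics/w5d.png",cv2.resize(c2,None,fx=4.5,fy=4.5,interpolation=cv2.INTER_CUBIC))
E
```

```text
(no output)
```

View pics/w5c.png

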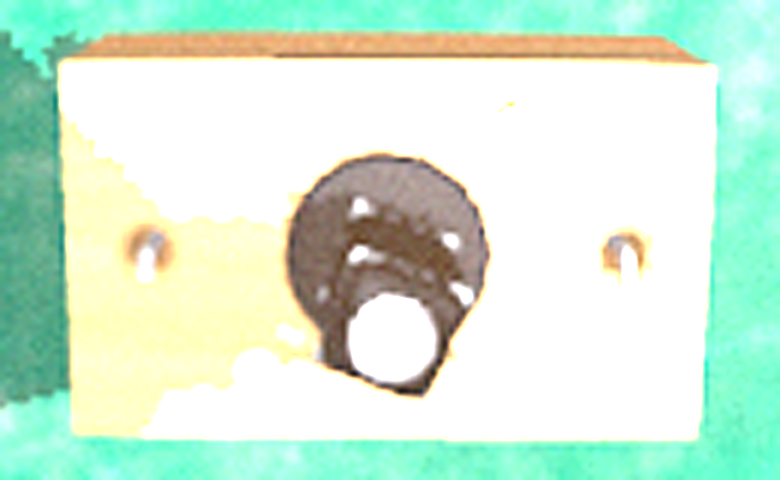

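View pics/w5d.png

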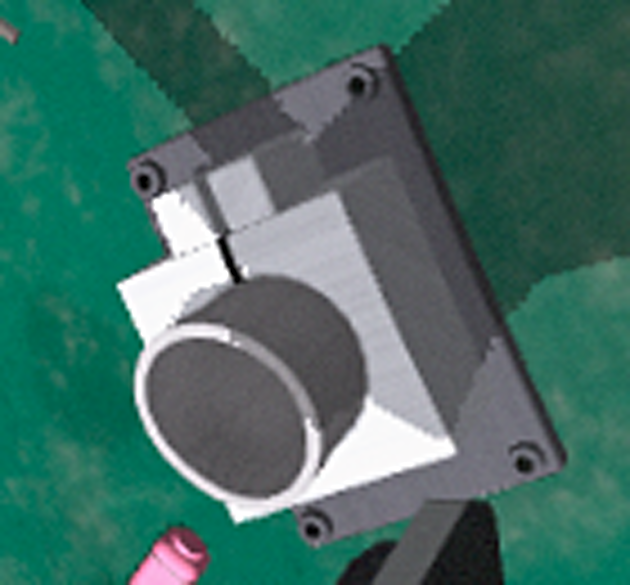

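```bash
python3 - <<'E'
from h import *;import pickle
np.set_printoptions(precision=4,suppress=True)
c=pickle.load(open("w5.pkl","rb"))
P=lambda x,y:(195+(x+.5)/6-.5,120+(y+.5)/6-.5)
for a,b,z in [((325,362),(425,395),.127),((360,205),(452,240),.085),((358,253),(462,293),.105),((425,395),(448,345),.127)]:
    A=onz(c,P(*a),z,rayf);B=onz(c,P(*b),z,rayf);e=B-A;print(A,B,np.linalg.norm(e),np.degrees(np.arctan2(e[1],e[0])))
print("top disc",onz(c,P(393,337),.129,rayf))
print("flange",onz(c,P(388,253),.066,rayf))
Q=np.array([onz(c,P(*q),.064,rayf) for q in [(60,60),(716,66),(698,438),(74,434)]]);print(Q,Q.mean(0));e=Q[1]-Q[0];print(np.degrees(np.arctan2(e[1],e[0])))
P2=lambda x,y:(60+(x+.5)/4.5-.5,130+(y+.5)/4.5-.5)
# rim outer ellipse points
R=np.array([onz(c,P2(*q),.095,rayf) for q in [(134,385),(322,440),(195,325),(255,503),(150,345),(310,400),(165,455),(305,490)]])
A=np.c_[2*R[:,:2],np.ones(len(R))];s=np.linalg.lstsq(A,(R[:,:2]**2).sum(1),rcond=None)[0];print("rim centre",s[:2],"r",np.sqrt(s[2]+s[0]**2+s[1]**2))
B=np.array([onz(c,P2(*q),.012,rayf) for q in [(127,160),(383,45),(567,462),(308,545)]]);print("plate",B.mean(0),B);e=B[1]-B[2];print(np.degrees(np.arctan2(e[1],e[0])))
b=[onz(c,P2(*q),.057,rayf) for q in [(218,240),(240,280)]];print(b)
E
```

```text
[0.4639 0.3526 0.127 ] [0.4733 0.3666 0.127 ] 0.016841775546436358 56.18202749957171
[0.4485 0.3624 0.085 ] [0.4589 0.3767 0.085 ] 0.01774593090676352 54.02334966689409
[0.4527 0.3609 0.105 ] [0.464  0.3762 0.105 ] 0.018968286713123055 53.707857152419116
[0.4733 0.3666 0.127 ] [0.4662 0.3721 0.127 ] 0.009006819538976907 141.79977852806496
top disc [0.4622 0.3642 0.129 ]
flange [0.4623 0.3642 0.066 ]
[[0.4101 0.3136 0.064 ]
 [0.443  0.4339 0.064 ]
 [0.5149 0.4147 0.064 ]
 [0.482  0.2943 0.064 ]] [0.4625 0.3641 0.064 ]
74.6888125986033
rim centre [0.4792 0.1716] r 0.02813888824644836
plate [0.4786 0.1723 0.012 ] [[0.4089 0.1149 0.012 ]
 [0.4016 0.2187 0.012 ]
 [0.5473 0.2309 0.012 ]
 [0.5567 0.1249 0.012 ]]
-175.22465353593785
[array([0.438 , 0.1666, 0.057 ]), array([0.4513, 0.1689, 0.057 ])]
```

```bash
cat >> h.py <<'E'
def go(s,xy,z=None,az=None):
    "shift/turn in tool axes from measured pose"
    from scipy.spatial.transform import Rotation as R
    M=R.from_quat(s["tcp_rot"]).as_matrix();p=np.array(s["ee_pos"])
    d=np.array([xy[0]-p[0],xy[1]-p[1],0 if z is None else z-p[2]])
    a=np.degrees(np.arctan2(M[1,0],M[0,0]));r=M.T@d*1000
    print("shift",r.round(1),"az",round(a,2),"turn",None if az is None else round(((a-az+180)%360)-180,1))
E
python3 - <<'E'
from h import *
from station import env
s=env.get_state();print(s["time_s"],s["ee_pos"],np.abs(s["qd"]).max(),s["joint_positions"])
print(fk([*s["joint_positions"][:3]],PP))
go(s,(.4623,.3642),.081,144.5)
E
```

```text
6.65 [0.46673349 0.35793035 0.25863651] 0.06010635666372871 [ 4.52683232e-01  1.89429987e-01  1.54105938e+00 -1.95233014e-04
  1.41297308e+00 -8.57268628e-01]
[0.46685997 0.35802874 0.25696971]
shift [  5.7   5.2 177.6] az 165.06 turn 20.6
```

```bash
python3 -m crank '[0,6,5,30,7, 0,6,5,60,14, 0,6,5,88,20.6, 0,6,5,88,20.6, 0,6,5,88,20.6]'; python3 - <<'E'
from h import *
from station import env
s=env.get_state();print(s["time_s"],s["ee_pos"],np.abs(s["qd"]).max())
go(s,(.4623,.3642),.081,144.5)
c=env.capture("wrist");cv2.imwrite("pics/w6.png",cv2.resize(c["frame"],(800,600)))
import pickle;pickle.dump(c,open("w6.pkl","wb"))
s=env.get_state();go(s,(.4623,.3642),.081,144.5)
E
```

```text
time_s: 7.15
ee_pos: [0.4625, 0.3654, 0.1738]
tcp_rot: [0.303, 0.953, 0.001, 0.001]
wrist_force: [-0.4, 0.3, 0.6]
finger_gap: 0.0854
7.15 [0.46249857 0.36536234 0.17381193] 0.03176436566786869
shift [-0.4 -1.3 92.8] az 144.74 turn 0.2
shift [-0.  -2.1 93.5] az 144.73 turn 0.2
```

View pics/w6.png

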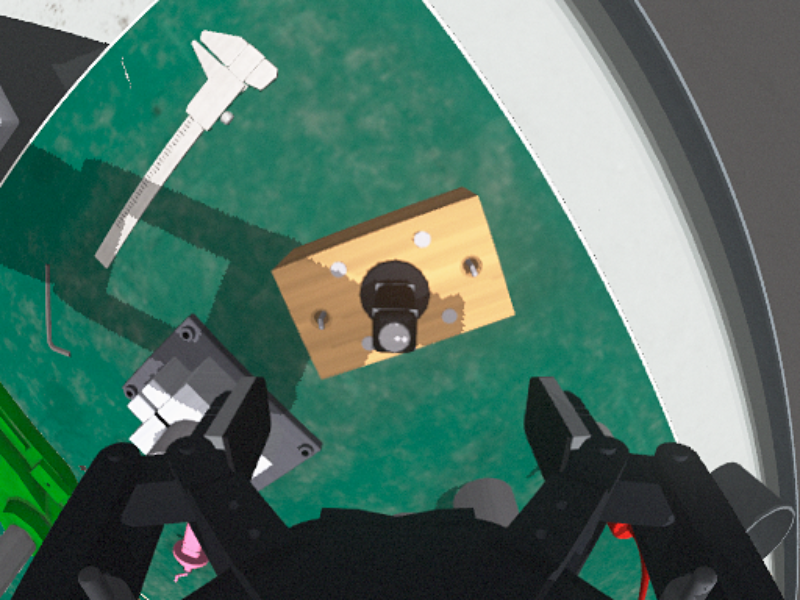

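The handle, at (395,320), is now square to the jaws and centred between them. Next is to descend and grip.

```bash
python3 -m crank '[0,0,-1,40,0, 0,0,-1,75,0, 0,0,-1,93,0, 0,0,-1,93,0, 255,0,-1,93,0, 255,0,-1,93,0, 255,0,-1,93,0, 255,0,-1,93,0, 255,0,-1,93,0, 255,0,-1,93,0, 255,0,-1,93,0, 255,0,-1,93,0]' 60; python3 - <<'E'
from h import *
from station import env
s=env.get_state();print(s["time_s"],s["ee_pos"],s["finger_gap"],s["wrist_force"])
c=env.capture("wrist");cv2.imwrite("pics/w7.png",cv2.resize(c["frame"],(800,600)))
E
```

```text
time_s: 8.4
ee_pos: [0.4617, 0.365, 0.0794]
tcp_rot: [0.304, 0.953, 0.001, 0.001]
wrist_force: [-1.8, 0.4, 6.2]
finger_gap: 0.0192
8.4 [0.4616824  0.36499189 0.07938939] 0.019248121265330775 [-1.79969448  0.37498079  6.15980427]
```

View pics/w7.png

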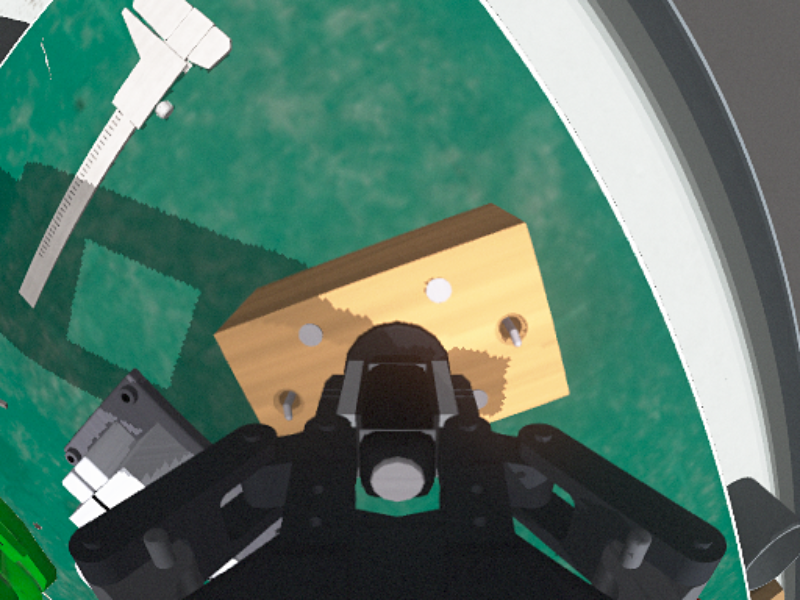

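```bash
python3 -m crank '[255,0,0,-15,0, 255,0,0,-35,0, 255,0,0,-65,0, 255,0,0,-100,0, 255,0,0,-120,0, 255,0,0,-120,0, 255,0,0,-120,0]'; python3 - <<'E'
from h import *
from station import env
s=env.get_state();print(s["time_s"],s["ee_pos"],s["finger_gap"],s["wrist_force"],s["torque"])
c=env.capture("side");f=c["frame"];import pickle;pickle.dump(c,open("s8.pkl","wb"))
cv2.imwrite("pics/s8.png",cv2.resize(f[80:260,190:360],None,fx=3.3,fy=3.3,interpolation=cv2.INTER_CUBIC))
for i in range(4):
    env.capture("wrist");s=env.get_state();print(s["wrist_force"],s["ee_pos"])
E
```

```text
time_s: 9.15
ee_pos: [0.4607, 0.3645, 0.1981]
tcp_rot: [0.304, 0.953, -0.0, -0.0]
wrist_force: [-0.1, 1.0, -2.6]
finger_gap: 0.019
9.15 [0.4607275  0.36453245 0.19809482] 0.01899037967470583 [-0.12208347  0.99649083 -2.64734479] [-0.01015359 -0.02253252  0.01386861]
[ 0.22685779 -0.73022357 -2.65537334] [0.45991375 0.36406867 0.19639384]
[ 0.47384153 -0.07655046 -2.2134482 ] [0.45987885 0.36406981 0.19621361]
[-1.07537314  0.20799905 -2.02107601] [0.46002371 0.36411277 0.19633819]
[ 0.19562245 -0.32464921 -1.27601097] [0.46021514 0.36421998 0.19657026]
```

View pics/s8.png

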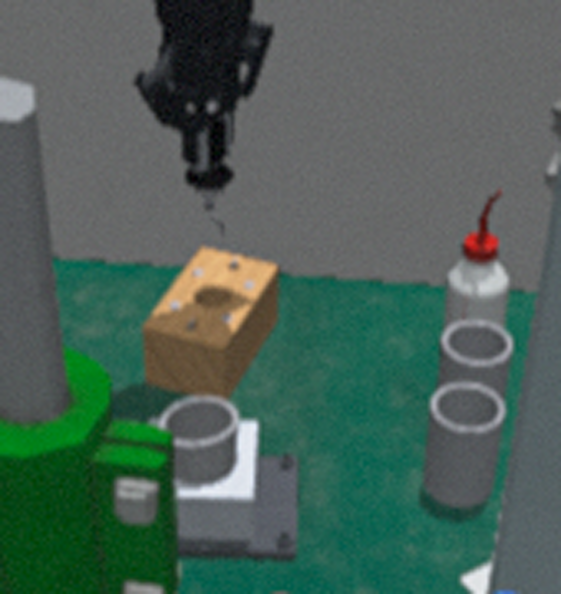

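```bash
python3 - <<'E'
from h import *
from station import env
s=env.get_state();print(s["time_s"]);go(s,(.528,.137),.2,144.7)
E
```

```text
9.4
shift [-186.8 -146.    -3.3] az 144.62 turn -0.1
```

```bash
python3 -m crank '[255,-35,-27,-2,0, 255,-70,-55,-3,0, 255,-105,-82,-3,0, 255,-140,-110,-3,0, 255,-170,-133,-3,0, 255,-187,-146,-3,0, 255,-187,-146,-3,0, 255,-187,-146,-3,0]'; python3 - <<'E'
from h import *
from station import env
import pickle
s=env.get_state();print(s["time_s"],s["ee_pos"],s["wrist_force"],s["qd"])
L=[]
for i in range(3):
    c=env.capture("wrist");L.append(c);s=env.get_state();print(s["ee_pos"],s["wrist_force"])
cv2.imwrite("pics/w9.png",cv2.resize(c["frame"],(800,600)))
pickle.dump(L,open("w9.pkl","wb"))
print(projf(c,(.4791,.1718,.095)))
E
```

```text
time_s: 10.2
ee_pos: [0.5287, 0.1371, 0.2005]
tcp_rot: [0.304, 0.953, -0.0, -0.001]
wrist_force: [0.3, 1.0, -1.7]
finger_gap: 0.0193
10.2 [0.52865194 0.13713917 0.20054976] [ 0.33275741  1.01268312 -1.74510563] [ 0.02805829 -0.0026982   0.0002056   0.0018704   0.00170994  0.00028933]
[0.52852021 0.13780469 0.20067457] [-0.77996412 -1.13275235 -1.72798728]
[0.52847398 0.13817832 0.20081734] [-0.21700857  0.72219611 -2.1890166 ]
[0.52849109 0.13839784 0.20092425] [-0.48462443 -0.27320089 -0.73112593]
[252.68320781 119.30753441]
```

View pics/w9.png

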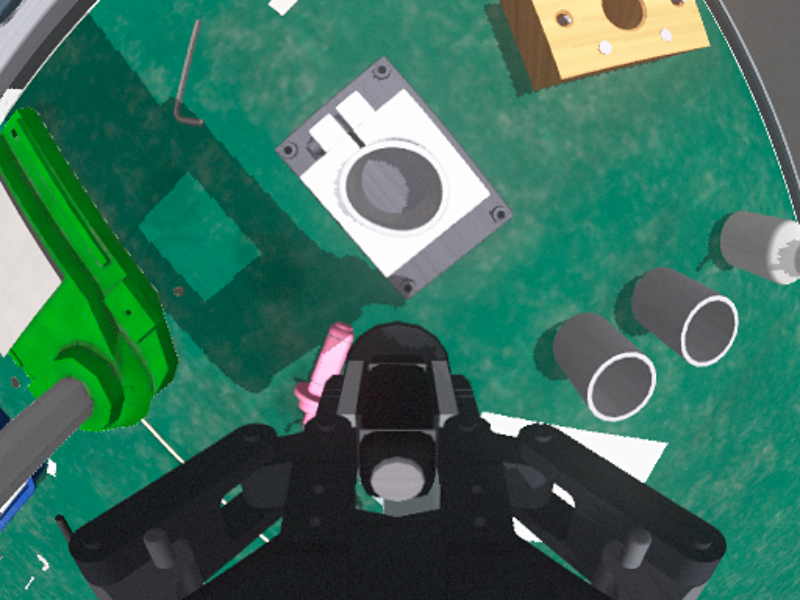

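```bash
cat > rim.py <<'E'
from h import *;import pickle
from scipy.ndimage import map_coordinates
np.set_printoptions(precision=2,suppress=True)
L=pickle.load(open("w9.pkl","rb"))
def prof(C,z=.095):
    th=np.radians(np.arange(0,360,5));rs=np.arange(14,36,.1);acc=0
    for c in L:
        g=cv2.cvtColor(c["frame"],cv2.COLOR_BGR2GRAY).astype(float)
        P=np.array([[projf(c,(C[0]+r/1e3*np.cos(t),C[1]+r/1e3*np.sin(t),z)) for r in rs] for t in th])
        acc=acc+map_coordinates(g,[P[...,1],P[...,0]],order=1)
    return th,rs,acc/len(L)
if __name__=="__main__":
    C=np.array([.4791,.1718])
    th,rs,A=prof(C)
    cv2.imwrite("pics/polar.png",cv2.resize(A.astype(np.uint8),(660,576),interpolation=cv2.INTER_NEAREST))
    m=np.logical_and(rs>=20,rs<=28.5)
    R=[]
    for a in A:
        G=np.gradient(cv2.GaussianBlur(a[None],(1,1),0)[0])
        G=np.convolve(G,np.ones(5)/5,'same');i=np.argmax(np.where(m,G,-99));
        lo=a[max(i-25,0):i].min();hi=a[i:i+15].max();h=(lo+hi)/2
        j=np.where(a[max(i-25,0):i+15]>=h)[0]
        j=j[j>0];k=max(i-25,0)+j[0];f=(h-a[k-1])/(a[k]-a[k-1]);R.append(rs[k-1]+.1*f)
    R=np.array(R)
    for t,r in zip(np.degrees(th),R):print(int(t),round(r,2),end="; ")
    # harmonics
    B=np.c_[np.ones(len(th)),np.cos(th),np.sin(th),np.cos(2*th),np.sin(2*th),np.cos(3*th),np.sin(3*th)]
    s=np.linalg.lstsq(B,R,rcond=None)[0];print("\n",s,"res",np.std(R-B@s))
E
python3 rim.py
```

```text
0 25.58; 5 25.74; 10 25.94; 14 26.06; 20 26.09; 25 26.06; 29 25.93; 35 25.84; 40 25.69; 45 25.39; 50 25.2; 55 24.86; 59 24.59; 65 24.28; 70 23.99; 75 23.72; 80 23.35; 85 23.04; 90 22.89; 95 22.58; 100 22.24; 105 21.94; 110 21.84; 115 21.68; 119 21.4; 125 21.31; 130 21.33; 135 21.2; 140 21.23; 145 21.47; 150 21.58; 155 21.8; 160 21.89; 165 22.23; 170 22.49; 175 22.93; 180 23.28; 185 23.72; 190 24.22; 195 24.77; 200 25.21; 205 25.53; 210 25.86; 215 26.14; 220 26.38; 225 26.57; 230 26.66; 235 26.63; 239 26.5; 245 26.4; 250 26.07; 255 25.63; 260 25.37; 265 24.87; 270 24.53; 275 24.17; 280 23.77; 285 23.37; 290 23.07; 295 22.87; 300 22.79; 305 22.73; 310 22.73; 315 22.85; 320 23.06; 325 23.32; 330 23.6; 335 23.95; 340 24.29; 345 24.64; 350 24.97; 355 25.32; 
 [24.04  0.63 -0.92  0.4   1.96  0.47 -0.05] res 0.04978447750750837
```

View pics/polar.png

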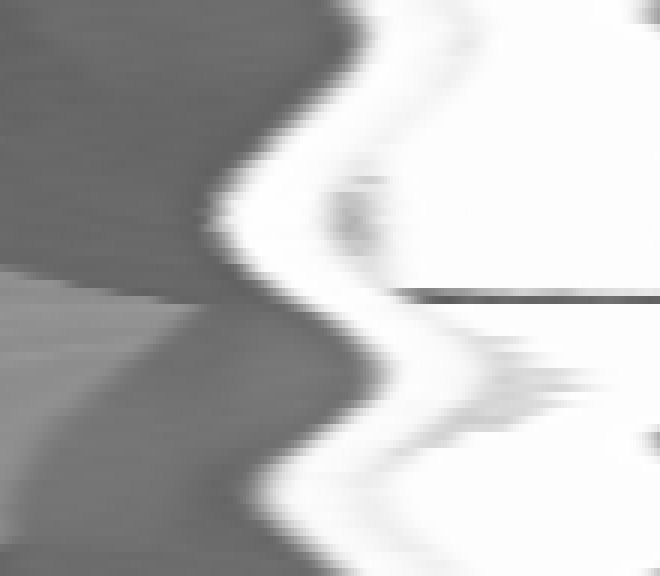

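```bash
python3 - <<'E'
from h import *
from station import env
s=env.get_state();print(s["time_s"]);go(s,(.4791,.1717),.2,144.7);go(s,(.4791,.1717),.1484,144.7)
E
```

```text
10.35
shift [59.6 -1.4  1. ] az 144.7 turn -0.0
shift [59.5 -1.4 52.6] az 144.7 turn -0.0
```

```bash
python3 -m crank '[255,25,-1,0,0, 255,50,-1,0,0, 255,59.5,-1.5,0,0, 255,59.5,-1.5,0,0, 255,59.5,-1.5,0,0]' 110; python3 - <<'E'
from h import *
from station import env
import pickle
s=env.get_state();print(s["time_s"],s["ee_pos"],s["wrist_force"],s["finger_gap"])
c=env.capture("side");f=c["frame"];pickle.dump(c,open("s10.pkl","wb"))
cv2.imwrite("pics/s10.png",cv2.resize(f[120:240,200:320],None,fx=5,fy=5,interpolation=cv2.INTER_CUBIC))
c=env.capture("top");f=c["frame"]
cv2.imwrite("pics/t10.png",cv2.resize(f[150:270,210:370],None,fx=4.5,fy=4.5,interpolation=cv2.INTER_CUBIC))
s=env.get_state();go(s,(.4791,.1717),.1484,144.7);print(s["ee_pos"])
E
```

```text
time_s: 10.85
ee_pos: [0.4801, 0.1709, 0.2016]
tcp_rot: [0.303, 0.953, 0.0, 0.001]
wrist_force: [0.4, -0.5, -2.1]
finger_gap: 0.0186
10.85 [0.4801064  0.17085314 0.20160832] [ 0.44411585 -0.46465445 -2.10504384] 0.01861587066796938
shift [ 1.9  0.3 53.1] az 144.62 turn -0.1
[0.48041361 0.17033017 0.2014903 ]
```

View pics/s10.png

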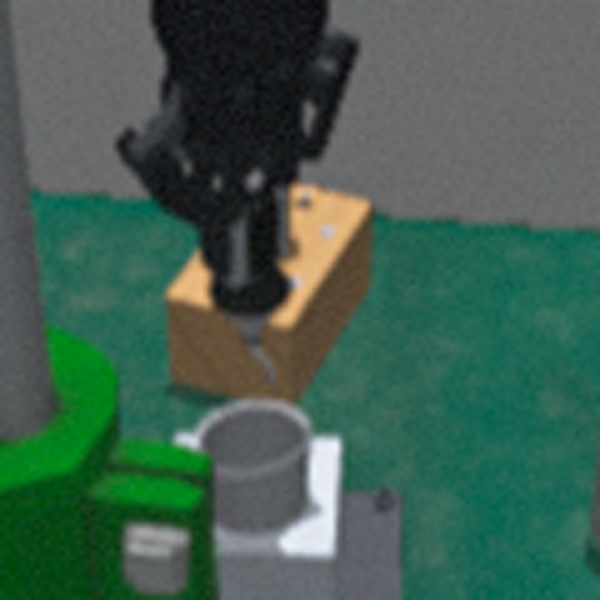

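The side view shows the blade pointing towards world +x at (265,370). That already points into the bore for a start at the split. Next is to lower it.

```bash
python3 -m crank '[255,1.5,0,20,0, 255,1.5,0,40,0, 255,1.5,0,52.5,0, 255,1.5,0,52.5,0, 255,1.5,0,52.5,0, 255,1.5,0,52.5,0]'; python3 - <<'E'
from h import *
from station import env
s=env.get_state();print(s["time_s"],s["ee_pos"],s["wrist_force"],s["finger_gap"])
c=env.capture("side");f=c["frame"]
cv2.imwrite("pics/s11.png",cv2.resize(f[120:240,200:320],None,fx=5,fy=5,interpolation=cv2.INTER_CUBIC))
for i in range(3):
    s=env.get_state();print(s["ee_pos"],s["wrist_force"]);env.capture("top")
go(s,(.4791,.1717),.1484,144.7)
E
```

```text
time_s: 11.55
ee_pos: [0.4793, 0.1714, 0.1498]
tcp_rot: [0.304, 0.953, 0.0, 0.001]
wrist_force: [-0.5, 0.6, -0.6]
finger_gap: 0.0188
11.55 [0.47932909 0.17143423 0.14980162] [-0.46731181  0.55397774 -0.56259469] 0.018845791184669114
[0.47932584 0.17146259 0.14989884] [ 1.21050439  0.34781314 -1.29082631]
[0.4791967  0.17149377 0.14980305] [ 0.68906346  0.09574713 -1.63786658]
[0.47906796 0.17149757 0.14970483] [ 0.36886069  0.4245359  -0.77604476]
shift [0.1 0.2 1.3] az 144.62 turn -0.1
```

View pics/s11.png

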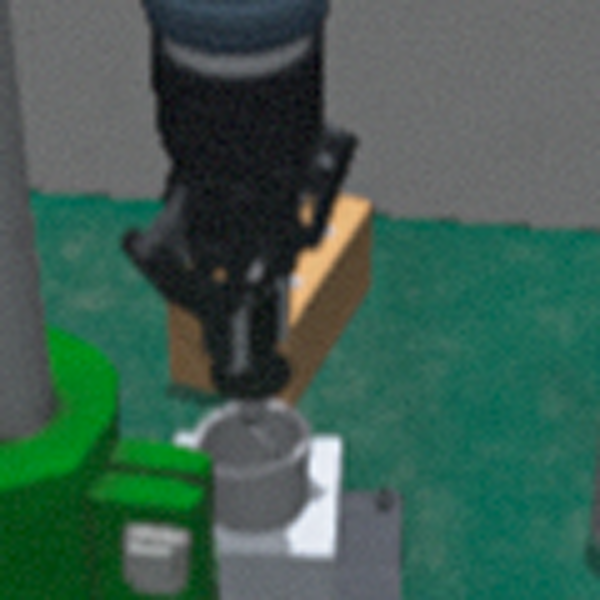

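```bash
cat > path.py <<'E'
from h import *;import json,sys
AZ=np.radians(144.65);TX=np.array([np.cos(AZ),np.sin(AZ)]);TY=np.array([np.sin(AZ),-np.cos(AZ)])
C0=np.array([479.1,171.7])
K=[24.04,.4,1.96,.47,-.05]
def R(t):return K[0]+K[1]*np.cos(2*t)+K[2]*np.sin(2*t)+K[3]*np.cos(3*t)+K[4]*np.sin(3*t)
def Rd(t):return -2*K[1]*np.sin(2*t)+2*K[2]*np.cos(2*t)-3*K[3]*np.sin(3*t)+3*K[4]*np.cos(3*t)
def nrm(t):
    u=np.array([np.cos(t),np.sin(t)]);v=np.array([-np.sin(t),np.cos(t)])
    T=Rd(t)*u+R(t)*v;n=np.array([T[1],-T[0]]);return n/np.linalg.norm(n)
def pt(t,s):
    return C0+R(t)*np.array([np.cos(t),np.sin(t)])+s*nrm(t)
def load():
    try:return json.load(open("cmd.json"))
    except Exception:return {"xy":[479.1,171.6],"off":[0,0]}
def save(c):json.dump(c,open("cmd.json","w"))
def upd(dx,dy):
    c=load();c["xy"]=(np.array(c["xy"])+dx*TX+dy*TY).tolist();save(c)
def plan(pts):
    c=load();p=np.array(c["xy"])
    for th,s in pts:
        d=pt(np.radians(th),s)+np.array(c["off"])-p
        print("%6.1f s=%.2f : %.1f, %.1f"%(th,s,d@TX,d@TY))
BASE=np.array([.2,.2,-1.4])
def force(th,n=2):
    from station import env
    F=[]
    for i in range(n):
        F.append(env.get_state()["wrist_force"]);
        if i<n-1: env.capture("top")
    st=env.get_state()
    nn=nrm(np.radians(th));G=np.array(F)-BASE
    tt=np.array([nn[1],-nn[0]])
    m=G.mean(0)
    print("t=%.2f push %s mean %.1f tang %.1f fz %.1f |F| %.1f"%(st["time_s"],(-G[:,:2]@nn).round(1),-m[:2]@nn,m[:2]@tt,m[2],np.linalg.norm(m)))
    e=np.array(st["ee_pos"])*1000-np.array([*load()["xy"],0]);print("meas-cmd normal %.2f tang %.2f z %.1f"%(e[:2]@nn,e[:2]@tt,e[2]))
E
python3 - <<'E'
from path import *
save({"xy":[479.1,171.6],"off":[0,0]})
plan([(186,s) for s in (-22,-15,-8,-4,-2,-1,0,1,2,3,4,5)])
force(186)
E
```

```text
186.0 s=-22.00 : -0.4, -4.6
 186.0 s=-15.00 : 5.6, -8.2
 186.0 s=-8.00 : 11.6, -11.9
 186.0 s=-4.00 : 15.0, -14.0
 186.0 s=-2.00 : 16.7, -15.0
 186.0 s=-1.00 : 17.5, -15.5
 186.0 s=0.00 : 18.4, -16.0
 186.0 s=1.00 : 19.2, -16.6
 186.0 s=2.00 : 20.1, -17.1
 186.0 s=3.00 : 20.9, -17.6
 186.0 s=4.00 : 21.8, -18.1
 186.0 s=5.00 : 22.6, -18.7
t=11.80 push [-0.6 -0.5] mean -0.5 tang 0.4 fz -0.5 |F| 0.8
meas-cmd normal 0.35 tang -0.11 z 149.4
```

```bash
python3 -m crank '[255,4,-5,1,0, 255,10,-10,1,0, 255,15,-14,1,0, 255,17.5,-15.5,1,0, 255,18.4,-16,1,0, 255,18.4,-16,1,0]'; python3 - <<'E'
from path import *
upd(18.4,-16)
force(186,3)
plan([(186,s) for s in (.5,1,1.5,2,2.5,3)])
E
```

```text
time_s: 12.4
ee_pos: [0.4541, 0.1691, 0.148]
tcp_rot: [0.304, 0.953, 0.0, 0.0]
wrist_force: [0.1, -0.6, -2.0]
finger_gap: 0.0183
t=12.50 push [-0.  -0.8  0.3] mean -0.2 tang -0.3 fz -0.7 |F| 0.8
meas-cmd normal 0.45 tang -0.16 z 147.9
 186.0 s=0.50 : 0.4, -0.3
 186.0 s=1.00 : 0.8, -0.6
 186.0 s=1.50 : 1.3, -0.8
 186.0 s=2.00 : 1.7, -1.1
 186.0 s=2.50 : 2.1, -1.3
 186.0 s=3.00 : 2.5, -1.6
```

```bash
python3 -m crank '[255,0.4,-0.3,0,0, 255,0.8,-0.6,0,0, 255,1.3,-0.8,0,0, 255,1.7,-1.1,0,0, 255,1.7,-1.1,0,0]'; python3 - <<'E'
from path import *
upd(1.7,-1.1)
force(186,2)
plan([(186,s) for s in (2.5,3,3.5,4)])
E
```

```text
time_s: 13.0
ee_pos: [0.452, 0.1691, 0.1478]
tcp_rot: [0.304, 0.953, -0.0, -0.0]
wrist_force: [1.0, -0.0, -1.8]
finger_gap: 0.0185
t=13.05 push [ 0.8 -0.1] mean 0.3 tang -0.5 fz -0.3 |F| 0.6
meas-cmd normal 0.72 tang -0.18 z 147.8
 186.0 s=2.50 : 0.4, -0.2
 186.0 s=3.00 : 0.8, -0.5
 186.0 s=3.50 : 1.3, -0.8
 186.0 s=4.00 : 1.7, -1.0
```

```bash
python3 -m crank '[255,0.4,-0.2,0,0, 255,0.8,-0.5,0,0, 255,0.8,-0.5,0,0]'; python3 - <<'E'
from path import *
upd(.8,-.5)
force(186,2)
plan([(186,s) for s in (3.5,4,4.5,5)])
E
```

```text
time_s: 13.35
ee_pos: [0.4513, 0.1692, 0.1479]
tcp_rot: [0.304, 0.953, 0.0, 0.0]
wrist_force: [0.7, 0.1, -1.5]
finger_gap: 0.019
t=13.40 push [0.5 0.5] mean 0.5 tang 0.7 fz -0.5 |F| 1.0
meas-cmd normal 0.55 tang -0.17 z 147.9
 186.0 s=3.50 : 0.5, -0.3
 186.0 s=4.00 : 0.9, -0.5
 186.0 s=4.50 : 1.3, -0.8
 186.0 s=5.00 : 1.7, -1.1
```

```bash
python3 -m crank '[255,0.5,-0.3,0,0, 255,0.9,-0.5,0,0, 255,0.9,-0.5,0,0]'; python3 - <<'E'
from path import *
upd(.9,-.5)
force(186,2)
plan([(186,s) for s in (4.5,5,5.5,6)])
E
```

```text
time_s: 13.7
ee_pos: [0.4506, 0.1693, 0.1481]
tcp_rot: [0.304, 0.953, 0.0, 0.001]
wrist_force: [1.3, 0.4, -0.8]
finger_gap: 0.0186
t=13.75 push [1.1 2. ] mean 1.6 tang 0.4 fz 0.8 |F| 1.8
meas-cmd normal 0.27 tang -0.16 z 148.1
 186.0 s=4.50 : 0.4, -0.3
 186.0 s=5.00 : 0.8, -0.6
 186.0 s=5.50 : 1.3, -0.8
 186.0 s=6.00 : 1.7, -1.1
```

```bash
python3 -m crank '[255,0.4,-0.3,0,0, 255,0.4,-0.3,0,0]'; python3 - <<'E'
from path import *
upd(.4,-.3)
force(186,2)
plan([(186,s) for s in (4.5,4.8,5)]+[(186-3*k,5) for k in range(1,7)])
E
```

```text
time_s: 13.95
ee_pos: [0.4503, 0.1693, 0.1482]
tcp_rot: [0.304, 0.953, 0.0, 0.001]
wrist_force: [3.3, -0.6, -0.2]
finger_gap: 0.0187
t=14.00 push [3.1 2.7] mean 2.9 tang -0.2 fz 0.8 |F| 3.0
meas-cmd normal 0.12 tang -0.18 z 148.2
 186.0 s=4.50 : 0.0, 0.0
 186.0 s=4.80 : 0.3, -0.1
 186.0 s=5.00 : 0.4, -0.3
 183.0 s=5.00 : 1.2, 1.1
 180.0 s=5.00 : 1.9, 2.4
 177.0 s=5.00 : 2.5, 3.8
 174.0 s=5.00 : 3.1, 5.2
 171.0 s=5.00 : 3.6, 6.6
 168.0 s=5.00 : 4.0, 8.0
```

```bash
python3 -m crank '[255,0.4,-0.2,0,0, 255,1.2,1.1,0,0, 255,1.9,2.4,0,0, 255,2.5,3.8,0,0, 255,3.1,5.2,0,0]'; python3 - <<'E'
from path import *
upd(3.1,5.2)
force(174,2)
plan([(174-3*k,5) for k in range(1,7)])
E
```

```text
time_s: 14.5
ee_pos: [0.4508, 0.1748, 0.1483]
tcp_rot: [0.304, 0.953, -0.0, 0.001]
wrist_force: [3.3, -3.8, 1.6]
finger_gap: 0.0184
t=14.55 push [4.  4.6] mean 4.3 tang -2.1 fz 3.0 |F| 5.7
meas-cmd normal -0.14 tang -0.43 z 148.3
 171.0 s=5.00 : 0.5, 1.4
 168.0 s=5.00 : 0.9, 2.8
 165.0 s=5.00 : 1.2, 4.1
 162.0 s=5.00 : 1.5, 5.5
 159.0 s=5.00 : 1.8, 6.9
 156.0 s=5.00 : 1.9, 8.3
```

```bash
python3 -m crank '[255,0.5,1.4,0,0, 255,0.9,2.8,0,0, 255,1.2,4.1,0,0, 255,1.5,5.5,0,0, 255,1.8,6.9,0,0]'; python3 - <<'E'
from path import *
upd(1.8,6.9)
force(159,2)
plan([(159-3*k,5) for k in range(1,7)])
E
```

```text
time_s: 15.05
ee_pos: [0.4531, 0.1811, 0.1482]
tcp_rot: [0.304, 0.953, -0.001, 0.001]
wrist_force: [2.9, -6.3, 2.2]
finger_gap: 0.0189
t=15.10 push [5.4 4. ] mean 4.7 tang -3.4 fz 4.0 |F| 7.0
meas-cmd normal -0.27 tang -0.84 z 148.2
 156.0 s=5.00 : 0.1, 1.4
 153.0 s=5.00 : 0.3, 2.7
 150.0 s=5.00 : 0.3, 4.1
 147.0 s=5.00 : 0.4, 5.5
 144.0 s=5.00 : 0.4, 6.8
 141.0 s=5.00 : 0.3, 8.2
```

```bash
python3 -m crank '[255,0.1,1.4,0,0, 255,0.3,2.7,0,0, 255,0.3,4.1,0,0, 255,0.4,5.5,0,0, 255,0.4,6.8,0,0]'; python3 - <<'E'
from path import *
upd(.4,6.8)
force(144,2)
plan([(144-3*k,5) for k in range(1,7)])
E
```

```text
time_s: 15.6
ee_pos: [0.4564, 0.1864, 0.1481]
tcp_rot: [0.304, 0.953, -0.002, 0.0]
wrist_force: [2.2, -8.2, 2.2]
finger_gap: 0.0188
t=15.65 push [6.7 6.6] mean 6.7 tang -4.3 fz 4.3 |F| 9.0
meas-cmd normal -0.54 tang -1.32 z 148.1
 141.0 s=5.00 : -0.1, 1.4
 138.0 s=5.00 : -0.3, 2.7
 135.0 s=5.00 : -0.4, 4.1
 132.0 s=5.00 : -0.7, 5.5
 129.0 s=5.00 : -1.0, 6.8
 126.0 s=5.00 : -1.3, 8.2
```

```bash
python3 - <<'E'
from path import *
plan([(141,4.8),(138,4.6),(135,4.5),(132,4.5),(129,4.4)])
E
```

```text
141.0 s=4.80 : -0.3, 1.4
 138.0 s=4.60 : -0.7, 2.7
 135.0 s=4.50 : -0.9, 4.0
 132.0 s=4.50 : -1.2, 5.4
 129.0 s=4.40 : -1.6, 6.7
```

```bash
python3 -m crank '[255,-0.3,1.4,0,0, 255,-0.7,2.7,0,0, 255,-0.9,4,0,0, 255,-1.2,5.4,0,0, 255,-1.6,6.7,0,0]'; python3 - <<'E'
from path import *
upd(-1.6,6.7)
force(129,2)
plan([(129-3*k,4.2) for k in range(1,6)])
plan([(129-3*k,4.4) for k in range(1,6)])
E
```

```text
time_s: 16.15
ee_pos: [0.4609, 0.1908, 0.1478]
tcp_rot: [0.304, 0.953, -0.002, -0.0]
wrist_force: [0.9, -6.4, 2.7]
finger_gap: 0.0189
t=16.20 push [5.4 4.6] mean 5.0 tang -2.4 fz 3.9 |F| 6.8
meas-cmd normal -0.40 tang -1.57 z 147.8
 126.0 s=4.20 : -0.5, 1.2
 123.0 s=4.20 : -0.9, 2.5
 120.0 s=4.20 : -1.4, 3.8
 117.0 s=4.20 : -1.9, 5.1
 114.0 s=4.20 : -2.5, 6.4
 126.0 s=4.40 : -0.3, 1.3
 123.0 s=4.40 : -0.7, 2.6
 120.0 s=4.40 : -1.2, 3.9
 117.0 s=4.40 : -1.7, 5.2
 114.0 s=4.40 : -2.3, 6.4
```

```bash
python3 -m crank '[255,-0.4,1.3,0,0, 255,-0.8,2.6,0,0, 255,-1.3,3.9,0,0, 255,-1.8,5.1,0,0, 255,-2.5,6.4,0,0]'; python3 - <<'E'
from path import *
upd(-2.5,6.4)
force(114,2)
plan([(114-3*k,4.2) for k in range(1,6)])
E
```

```text
time_s: 16.7
ee_pos: [0.4662, 0.1947, 0.1475]
tcp_rot: [0.304, 0.953, -0.002, -0.001]
wrist_force: [-0.5, -6.8, 2.7]
finger_gap: 0.0187
t=16.75 push [5.8 5.3] mean 5.6 tang -2.8 fz 3.8 |F| 7.3
meas-cmd normal -0.44 tang -1.94 z 147.5
 111.0 s=4.20 : -0.6, 1.2
 108.0 s=4.20 : -1.3, 2.4
 105.0 s=4.20 : -2.1, 3.6
 102.0 s=4.20 : -2.9, 4.7
  99.0 s=4.20 : -3.8, 5.9
```

```bash
python3 - <<'E'
from path import *
c=load();n=nrm(np.radians(114));t=np.array([n[1],-n[0]])
c["xy"]=(np.array(c["xy"])-1.2*t).tolist();save(c)
plan([(114-3*k,4.2) for k in range(1,6)])
E
```

```text
111.0 s=4.20 : -1.2, 2.3
 108.0 s=4.20 : -1.9, 3.5
 105.0 s=4.20 : -2.6, 4.7
 102.0 s=4.20 : -3.5, 5.8
  99.0 s=4.20 : -4.4, 6.9
```

```bash
python3 -m crank '[255,-0.7,1.3,0,0, 255,-1.2,2.3,0,0, 255,-1.9,3.5,0,0, 255,-2.6,4.7,0,0, 255,-3.5,5.8,0,0]'; python3 - <<'E'
from path import *
upd(-3.5,5.8)
force(102,2)
plan([(102-3*k,4.2) for k in range(1,6)])
E
```

```text
time_s: 17.25
ee_pos: [0.4717, 0.1973, 0.1472]
tcp_rot: [0.304, 0.953, -0.002, -0.002]
wrist_force: [-1.2, -7.1, 3.5]
finger_gap: 0.0188
t=17.30 push [6.6 6.2] mean 6.4 tang -3.2 fz 4.5 |F| 8.4
meas-cmd normal -0.59 tang -1.35 z 147.2
  99.0 s=4.20 : -0.9, 1.1
  96.0 s=4.20 : -1.8, 2.2
  93.0 s=4.20 : -2.8, 3.2
  90.0 s=4.20 : -3.9, 4.2
  87.0 s=4.20 : -5.0, 5.2
```

```bash
python3 -m crank '[255,-0.9,1.2,-0.2,0, 255,-1.8,2.3,-0.4,0, 255,-2.8,3.4,-0.6,0, 255,-3.9,4.4,-0.6,0, 255,-5,5.4,-0.6,0]'; python3 - <<'E'
from path import *
upd(-5,5.4)
force(87,2)
for s in (4.2,4.0,3.8):plan([(87-3*k,s) for k in range(1,6)])
E
```

```text
time_s: 17.8
ee_pos: [0.478, 0.1989, 0.1474]
tcp_rot: [0.304, 0.953, -0.003, -0.003]
wrist_force: [-4.9, -7.4, 4.2]
finger_gap: 0.0186
t=17.85 push [7.3 6.8] mean 7.0 tang -3.6 fz 4.4 |F| 9.1
meas-cmd normal -0.85 tang -2.05 z 147.4
  84.0 s=4.20 : -1.2, 0.7
  81.0 s=4.20 : -2.4, 1.5
  78.0 s=4.20 : -3.7, 2.3
  75.0 s=4.20 : -5.0, 3.0
  72.0 s=4.20 : -6.4, 3.6
  84.0 s=4.00 : -1.3, 0.5
  81.0 s=4.00 : -2.5, 1.3
  78.0 s=4.00 : -3.8, 2.1
  75.0 s=4.00 : -5.1, 2.8
  72.0 s=4.00 : -6.5, 3.4
  84.0 s=3.80 : -1.4, 0.3
  81.0 s=3.80 : -2.6, 1.2
  78.0 s=3.80 : -3.9, 1.9
  75.0 s=3.80 : -5.2, 2.6
  72.0 s=3.80 : -6.5, 3.2
```

```bash
python3 - <<'E'
from path import *
c=load();n=nrm(np.radians(87));t=np.array([n[1],-n[0]])
c["xy"]=(np.array(c["xy"])-1.7*t).tolist();save(c)
plan([(88,4.0),(86,4.0),(83.5,4),(81,4),(78,4),(75,4)])
E
```

```text
88.0 s=4.00 : -1.1, 0.4
  86.0 s=4.00 : -1.9, 1.0
  83.5 s=4.00 : -2.8, 1.7
  81.0 s=4.00 : -3.9, 2.4
  78.0 s=4.00 : -5.1, 3.1
  75.0 s=4.00 : -6.4, 3.8
```

```bash
python3 -m crank '[255,-1.1,0.3,-0.1,0, 255,-1.9,0.9,-0.2,0, 255,-2.8,1.7,-0.3,0, 255,-3.9,2.4,-0.3,0, 255,-5.1,3.1,-0.3,0]'; python3 - <<'E'
from path import *
upd(-5.1,3.1)
force(80,2)
for s in (4.2,4.0):plan([(78-3*k,s) for k in range(1,6)])
E
```

```text
time_s: 18.35
ee_pos: [0.4844, 0.1992, 0.1478]
tcp_rot: [0.304, 0.953, -0.002, -0.002]
wrist_force: [-2.9, -5.7, 2.2]
finger_gap: 0.0186
t=18.40 push [6.  4.8] mean 5.4 tang -2.5 fz 2.5 |F| 6.5
meas-cmd normal -0.13 tang 0.30 z 147.8
  75.0 s=4.20 : -1.2, 0.9
  72.0 s=4.20 : -2.6, 1.6
  69.0 s=4.20 : -4.0, 2.1
  66.0 s=4.20 : -5.5, 2.6
  63.0 s=4.20 : -6.9, 3.1
  75.0 s=4.00 : -1.3, 0.7
  72.0 s=4.00 : -2.7, 1.4
  69.0 s=4.00 : -4.1, 2.0
  66.0 s=4.00 : -5.5, 2.4
  63.0 s=4.00 : -7.0, 2.9
```

```bash
python3 -m crank '[255,-1.2,0.8,0,0, 255,-2.6,1.5,0,0, 255,-4,2.1,0,0, 255,-5.5,2.5,0,0, 255,-7,3,0,0]'; python3 - <<'E'
from path import *
upd(-7,3)
force(64,2)
for s in (4.2,4.0):plan([(63-3*k,s) for k in range(1,6)])
E
```

```text
time_s: 18.9
ee_pos: [0.4911, 0.1977, 0.1475]
tcp_rot: [0.304, 0.953, -0.002, -0.003]
wrist_force: [-6.0, -5.7, 2.5]
finger_gap: 0.0187
t=18.95 push [7.6 5.7] mean 6.7 tang -2.7 fz 3.8 |F| 8.2
meas-cmd normal -0.29 tang -0.35 z 147.6
  60.0 s=4.20 : -1.5, 0.4
  57.0 s=4.20 : -3.0, 0.7
  54.0 s=4.20 : -4.6, 0.8
  51.0 s=4.20 : -6.1, 0.9
  48.0 s=4.20 : -7.7, 0.9
  60.0 s=4.00 : -1.5, 0.2
  57.0 s=4.00 : -3.0, 0.5
  54.0 s=4.00 : -4.6, 0.6
  51.0 s=4.00 : -6.1, 0.7
  48.0 s=4.00 : -7.7, 0.7
```

```bash
python3 -m crank '[255,-1.4,0.1,-0.1,0, 255,-2.9,0.3,-0.2,0, 255,-4.5,0.4,-0.3,0, 255,-6,0.5,-0.3,0, 255,-7.6,0.5,-0.3,0]'; python3 - <<'E'
from path import *
upd(-7.6,.5)
force(49,2)
for s in (4.0,3.8):plan([(48-3*k,s) for k in range(1,6)])
E
```

```text
time_s: 19.45
ee_pos: [0.4976, 0.1943, 0.1478]
tcp_rot: [0.304, 0.953, -0.001, -0.003]
wrist_force: [-5.8, -2.3, 2.2]
finger_gap: 0.019
t=19.50 push [5.6 4.7] mean 5.1 tang -2.0 fz 3.3 |F| 6.4
meas-cmd normal -0.01 tang -0.66 z 147.8
  45.0 s=4.00 : -1.7, 0.1
  42.0 s=4.00 : -3.3, -0.1
  39.0 s=4.00 : -4.9, -0.5
  36.0 s=4.00 : -6.4, -0.9
  33.0 s=4.00 : -8.0, -1.4
  45.0 s=3.80 : -1.7, -0.1
  42.0 s=3.80 : -3.3, -0.3
  39.0 s=3.80 : -4.8, -0.7
  36.0 s=3.80 : -6.4, -1.1
  33.0 s=3.80 : -7.9, -1.6
```

```bash
python3 -m crank '[255,-1.7,0,0,0, 255,-3.3,-0.2,0,0, 255,-4.8,-0.6,0,0, 255,-6.4,-1,0,0, 255,-7.9,-1.5,0,0]'; python3 - <<'E'
from path import *
upd(-7.9,-1.5)
force(34,2)
for s in (4.0,3.8):plan([(33-3*k,s) for k in range(1,6)])
E
```

```text
time_s: 20.0
ee_pos: [0.503, 0.189, 0.1477]
tcp_rot: [0.304, 0.953, -0.001, -0.004]
wrist_force: [-5.9, -0.3, 3.0]
finger_gap: 0.0191
t=20.05 push [5.3 6.7] mean 6.0 tang -2.7 fz 4.2 |F| 7.8
meas-cmd normal -0.23 tang -1.16 z 147.7
  30.0 s=4.00 : -1.5, -0.5
  27.0 s=4.00 : -3.0, -1.2
  24.0 s=4.00 : -4.4, -2.0
  21.0 s=4.00 : -5.8, -3.0
  18.0 s=4.00 : -7.0, -4.0
  30.0 s=3.80 : -1.5, -0.7
  27.0 s=3.80 : -2.9, -1.4
  24.0 s=3.80 : -4.3, -2.2
  21.0 s=3.80 : -5.6, -3.1
  18.0 s=3.80 : -6.9, -4.1
```

```bash
python3 -m crank '[255,-1.5,-0.7,0,0, 255,-2.9,-1.4,0,0, 255,-4.3,-2.2,0,0, 255,-5.6,-3.1,0,0, 255,-6.9,-4.1,0,0]'; python3 - <<'E'
from path import *
upd(-6.9,-4.1)
force(20,2)
for s in (4.0,3.8):plan([(18-3*k,s) for k in range(1,6)])
E
```

```text
time_s: 20.55
ee_pos: [0.5066, 0.182, 0.1478]
tcp_rot: [0.304, 0.953, -0.0, -0.003]
wrist_force: [-4.0, 1.9, 0.6]
finger_gap: 0.0189
t=20.60 push [3.5 4.9] mean 4.2 tang -1.6 fz 1.8 |F| 4.9
meas-cmd normal -0.02 tang -1.08 z 147.9
  15.0 s=4.00 : -1.4, -0.9
  12.0 s=4.00 : -2.5, -2.1
   9.0 s=4.00 : -3.5, -3.3
   6.0 s=4.00 : -4.5, -4.6
   3.0 s=4.00 : -5.3, -6.0
  15.0 s=3.80 : -1.2, -1.1
  12.0 s=3.80 : -2.3, -2.2
   9.0 s=3.80 : -3.4, -3.5
   6.0 s=3.80 : -4.3, -4.7
   3.0 s=3.80 : -5.2, -6.1
```

```bash
python3 -m crank '[255,-1.4,-0.9,0,0, 255,-2.5,-2.1,0,0, 255,-3.5,-3.3,0,0, 255,-4.5,-4.6,0,0, 255,-5.3,-6,0,0]'; python3 - <<'E'
from path import *
upd(-5.3,-6)
force(5,2)
for s in (4.2,4.0):plan([(3-3*k,s) for k in range(1,6)])
E
```

```text
time_s: 21.1
ee_pos: [0.5084, 0.1743, 0.1483]
tcp_rot: [0.304, 0.953, 0.0, -0.002]
wrist_force: [-5.4, 3.1, 2.4]
finger_gap: 0.0186
t=21.15 push [5.7 5.1] mean 5.4 tang -2.5 fz 3.3 |F| 6.8
meas-cmd normal 0.23 tang -1.40 z 148.3
   0.0 s=4.20 : -1.0, -1.3
  -3.0 s=4.20 : -1.6, -2.7
  -6.0 s=4.20 : -2.2, -4.2
  -9.0 s=4.20 : -2.7, -5.7
 -12.0 s=4.20 : -3.1, -7.2
   0.0 s=4.00 : -0.8, -1.4
  -3.0 s=4.00 : -1.5, -2.8
  -6.0 s=4.00 : -2.0, -4.3
  -9.0 s=4.00 : -2.5, -5.7
 -12.0 s=4.00 : -2.9, -7.2
```

```bash
python3 -m crank '[255,-0.8,-1.4,0,0, 255,-1.5,-2.8,0,0, 255,-2,-4.3,0,0, 255,-2.5,-5.7,0,0, 255,-2.9,-7.2,0,0]'; python3 - <<'E'
from path import *
upd(-2.9,-7.2)
force(-10,2)
for s in (4.2,4.0):plan([(-12-3*k,s) for k in range(1,6)])
E
```

```text
time_s: 21.65
ee_pos: [0.5073, 0.167, 0.1487]
tcp_rot: [0.304, 0.953, 0.001, -0.001]
wrist_force: [-3.5, 3.6, 1.2]
finger_gap: 0.0188
t=21.70 push [4.7 4.3] mean 4.5 tang -1.4 fz 2.9 |F| 5.5
meas-cmd normal 0.31 tang -1.83 z 148.7
 -15.0 s=4.20 : -0.4, -1.4
 -18.0 s=4.20 : -0.6, -2.9
 -21.0 s=4.20 : -0.8, -4.4
 -24.0 s=4.20 : -0.8, -5.8
 -27.0 s=4.20 : -0.8, -7.2
 -15.0 s=4.00 : -0.2, -1.5
 -18.0 s=4.00 : -0.4, -2.9
 -21.0 s=4.00 : -0.6, -4.4
 -24.0 s=4.00 : -0.6, -5.8
 -27.0 s=4.00 : -0.6, -7.2
```

```bash
cat >> path.py <<'E'
def resync(th,a):
    c=load();n=nrm(np.radians(th));t=np.array([n[1],-n[0]]);c["xy"]=(np.array(c["xy"])-a*t).tolist();save(c)
E
python3 - <<'E'
from path import *
resync(-12,1.2)
for s in (4.1,):plan([(-12-2.5*k,s) for k in range(0,7)])
E
```

```text
-12.0 s=4.10 : -0.3, -1.2
 -14.5 s=4.10 : -0.6, -2.4
 -17.0 s=4.10 : -0.7, -3.6
 -19.5 s=4.10 : -0.9, -4.8
 -22.0 s=4.10 : -0.9, -6.0
 -24.5 s=4.10 : -1.0, -7.2
 -27.0 s=4.10 : -0.9, -8.4
```

```bash
python3 -m crank '[255,-0.3,-1.3,0.1,0, 255,-0.6,-2.6,0.2,0, 255,-0.8,-4,0.3,0, 255,-0.9,-5.4,0.3,0, 255,-1,-7,0.3,0]'; python3 - <<'E'
from path import *
upd(-1,-7)
force(-24,2)
for s in (4.2,4.0):plan([(-24-3*k,s) for k in range(1,6)])
E
```

```text
time_s: 22.2
ee_pos: [0.5047, 0.1609, 0.1488]
tcp_rot: [0.304, 0.953, 0.001, -0.001]
wrist_force: [-3.4, 5.5, 2.5]
finger_gap: 0.0189
t=22.25 push [6.  5.4] mean 5.7 tang -2.2 fz 4.1 |F| 7.3
meas-cmd normal 0.39 tang -1.26 z 148.8
 -27.0 s=4.20 : -0.0, -1.4
 -30.0 s=4.20 : 0.1, -2.8
 -33.0 s=4.20 : 0.2, -4.2
 -36.0 s=4.20 : 0.4, -5.5
 -39.0 s=4.20 : 0.6, -6.8
 -27.0 s=4.00 : 0.2, -1.4
 -30.0 s=4.00 : 0.3, -2.8
 -33.0 s=4.00 : 0.4, -4.1
 -36.0 s=4.00 : 0.6, -5.5
 -39.0 s=4.00 : 0.8, -6.7
```

```bash
python3 -m crank '[255,0.1,-1.4,0,0, 255,0.3,-2.8,0,0, 255,0.4,-4.1,0,0, 255,0.6,-5.5,0,0, 255,0.8,-6.7,0,0]'; python3 - <<'E'
from path import *
upd(.8,-6.7)
force(-37,2)
for s in (4.2,4.0,3.8):plan([(-39-3*k,s) for k in range(1,6)])
E
```

```text
time_s: 22.75
ee_pos: [0.5008, 0.1559, 0.1491]
tcp_rot: [0.304, 0.953, 0.002, 0.0]
wrist_force: [-2.4, 6.6, 1.3]
finger_gap: 0.0191
t=22.80 push [6.4 4.5] mean 5.4 tang -2.2 fz 3.6 |F| 6.9
meas-cmd normal 0.65 tang -1.71 z 149.1
 -42.0 s=4.20 : 0.1, -1.3
 -45.0 s=4.20 : 0.4, -2.6
 -48.0 s=4.20 : 0.7, -3.8
 -51.0 s=4.20 : 1.1, -5.0
 -54.0 s=4.20 : 1.5, -6.1
 -42.0 s=4.00 : 0.3, -1.3
 -45.0 s=4.00 : 0.6, -2.5
 -48.0 s=4.00 : 0.9, -3.7
 -51.0 s=4.00 : 1.3, -4.9
 -54.0 s=4.00 : 1.7, -6.1
 -42.0 s=3.80 : 0.5, -1.2
 -45.0 s=3.80 : 0.8, -2.5
 -48.0 s=3.80 : 1.1, -3.7
 -51.0 s=3.80 : 1.5, -4.8
 -54.0 s=3.80 : 1.9, -6.0
```

```bash
python3 -m crank '[255,0.4,-1.3,0.1,0, 255,0.8,-2.5,0.2,0, 255,1.1,-3.7,0.3,0, 255,1.5,-4.9,0.3,0, 255,1.9,-6.1,0.3,0]'; python3 - <<'E'
from path import *
upd(1.9,-6.1)
force(-52,2)
resync(-52,1.2)
for s in (4.0,3.8,3.6):plan([(-54-3*k,s) for k in range(0,6)])
E
```

```text
time_s: 23.3
ee_pos: [0.4962, 0.1519, 0.149]
tcp_rot: [0.304, 0.953, 0.002, 0.001]
wrist_force: [-0.0, 6.3, 1.8]
finger_gap: 0.0188
t=23.35 push [5.  3.6] mean 4.3 tang -2.6 fz 3.6 |F| 6.2
meas-cmd normal 0.73 tang -2.00 z 149.0
 -54.0 s=4.00 : 0.1, -1.1
 -57.0 s=4.00 : 0.6, -2.3
 -60.0 s=4.00 : 1.0, -3.4
 -63.0 s=4.00 : 1.5, -4.6
 -66.0 s=4.00 : 2.0, -5.7
 -69.0 s=4.00 : 2.5, -6.8
 -54.0 s=3.80 : 0.3, -1.0
 -57.0 s=3.80 : 0.7, -2.2
 -60.0 s=3.80 : 1.2, -3.3
 -63.0 s=3.80 : 1.7, -4.5
 -66.0 s=3.80 : 2.2, -5.6
 -69.0 s=3.80 : 2.7, -6.8
 -54.0 s=3.60 : 0.5, -1.0
 -57.0 s=3.60 : 0.9, -2.1
 -60.0 s=3.60 : 1.4, -3.3
 -63.0 s=3.60 : 1.8, -4.4
 -66.0 s=3.60 : 2.3, -5.5
 -69.0 s=3.60 : 2.9, -6.7
```

```bash
python3 -m crank '[255,0.3,-1,0,0, 255,0.7,-2.2,0,0, 255,1.2,-3.4,0,0, 255,1.7,-4.6,0,0, 255,2.2,-5.7,0,0]'; python3 - <<'E'
from path import *
upd(2.2,-5.7)
force(-64,2)
for s in (4.0,3.8,3.6):plan([(-66-3*k,s) for k in range(1,6)])
E
```

```text
time_s: 23.85
ee_pos: [0.4913, 0.1483, 0.1491]
tcp_rot: [0.304, 0.953, 0.002, 0.001]
wrist_force: [0.6, 5.8, 2.1]
finger_gap: 0.019
t=23.90 push [4.6 3.7] mean 4.2 tang -2.5 fz 3.7 |F| 6.1
meas-cmd normal 0.94 tang -0.94 z 149.0
 -69.0 s=4.00 : 0.3, -1.1
 -72.0 s=4.00 : 0.9, -2.3
 -75.0 s=4.00 : 1.5, -3.4
 -78.0 s=4.00 : 2.2, -4.6
 -81.0 s=4.00 : 3.0, -5.7
 -69.0 s=3.80 : 0.5, -1.1
 -72.0 s=3.80 : 1.1, -2.2
 -75.0 s=3.80 : 1.7, -3.3
 -78.0 s=3.80 : 2.4, -4.5
 -81.0 s=3.80 : 3.1, -5.6
 -69.0 s=3.60 : 0.7, -1.0
 -72.0 s=3.60 : 1.3, -2.1
 -75.0 s=3.60 : 1.9, -3.2
 -78.0 s=3.60 : 2.6, -4.4
 -81.0 s=3.60 : 3.3, -5.5
```

```bash
python3 -m crank '[255,0.4,-1.1,0,0, 255,1,-2.2,0,0, 255,1.6,-3.4,0,0, 255,2.3,-4.6,0,0, 255,3,-5.7,0,0]'; python3 - <<'E'
from path import *
upd(3,-5.7)
force(-79,2)
for s in (4.0,3.8,3.6):plan([(-81-3*k,s) for k in range(1,6)])
E
```

```text
time_s: 24.4
ee_pos: [0.4859, 0.1453, 0.1492]
tcp_rot: [0.304, 0.953, 0.002, 0.001]
wrist_force: [1.1, 6.4, 2.8]
finger_gap: 0.0186
t=24.45 push [5.4 5.3] mean 5.4 tang -2.5 fz 4.7 |F| 7.6
meas-cmd normal 0.91 tang -1.38 z 149.2
 -84.0 s=4.00 : 0.8, -1.2
 -87.0 s=4.00 : 1.6, -2.3
 -90.0 s=4.00 : 2.6, -3.4
 -93.0 s=4.00 : 3.6, -4.5
 -96.0 s=4.00 : 4.7, -5.5
 -84.0 s=3.80 : 0.9, -1.1
 -87.0 s=3.80 : 1.8, -2.2
 -90.0 s=3.80 : 2.7, -3.3
 -93.0 s=3.80 : 3.7, -4.3
 -96.0 s=3.80 : 4.8, -5.4
 -84.0 s=3.60 : 1.1, -0.9
 -87.0 s=3.60 : 1.9, -2.1
 -90.0 s=3.60 : 2.9, -3.1
 -93.0 s=3.60 : 3.9, -4.2
 -96.0 s=3.60 : 5.0, -5.2
```

```bash
python3 -m crank '[255,0.9,-1.1,0,0, 255,1.8,-2.2,0,0, 255,2.7,-3.3,0,0, 255,3.7,-4.3,0,0, 255,4.8,-5.3,0,0]'; python3 - <<'E'
from path import *
upd(4.8,-5.3)
force(-93,2)
resync(-93,1)
for s in (4.0,3.8,3.6):plan([(-96-3*k,s) for k in range(0,6)])
E
```

```text
time_s: 24.95
ee_pos: [0.4793, 0.1435, 0.1493]
tcp_rot: [0.304, 0.953, 0.002, 0.002]
wrist_force: [3.4, 4.8, 1.8]
finger_gap: 0.0188
t=25.00 push [4.  3.5] mean 3.7 tang -2.7 fz 3.6 |F| 5.9
meas-cmd normal 0.88 tang -1.88 z 149.3
 -96.0 s=4.00 : 0.6, -0.9
 -99.0 s=4.00 : 1.8, -1.9
-102.0 s=4.00 : 3.0, -2.9
-105.0 s=4.00 : 4.3, -3.7
-108.0 s=4.00 : 5.7, -4.5
-111.0 s=4.00 : 7.2, -5.2
 -96.0 s=3.80 : 0.7, -0.8
 -99.0 s=3.80 : 1.9, -1.8
-102.0 s=3.80 : 3.1, -2.7
-105.0 s=3.80 : 4.4, -3.6
-108.0 s=3.80 : 5.8, -4.3
-111.0 s=3.80 : 7.3, -5.0
 -96.0 s=3.60 : 0.9, -0.6
 -99.0 s=3.60 : 2.0, -1.6
-102.0 s=3.60 : 3.3, -2.5
-105.0 s=3.60 : 4.6, -3.4
-108.0 s=3.60 : 5.9, -4.2
-111.0 s=3.60 : 7.4, -4.9
```

```bash
python3 -m crank '[255,0.6,-0.9,0.1,0, 255,1.8,-1.9,0.2,0, 255,3,-2.9,0.2,0, 255,4.3,-3.7,0.2,0, 255,5.7,-4.5,0.2,0]'; python3 - <<'E'
from path import *
upd(5.7,-4.5)
force(-106,2)
for s in (4.2,4.0,3.8):plan([(-108-3*k,s) for k in range(1,6)])
E
```

```text
time_s: 25.5
ee_pos: [0.4726, 0.1429, 0.1494]
tcp_rot: [0.304, 0.953, 0.002, 0.002]
wrist_force: [3.4, 4.5, 2.8]
finger_gap: 0.0186
t=25.55 push [4.6 3.5] mean 4.1 tang -1.7 fz 4.2 |F| 6.1
meas-cmd normal 0.74 tang -1.55 z 149.4
-111.0 s=4.20 : 1.4, -0.9
-114.0 s=4.20 : 2.9, -1.5
-117.0 s=4.20 : 4.5, -2.0
-120.0 s=4.20 : 6.2, -2.4
-123.0 s=4.20 : 7.8, -2.7
-111.0 s=4.00 : 1.5, -0.7
-114.0 s=4.00 : 3.0, -1.3
-117.0 s=4.00 : 4.6, -1.8
-120.0 s=4.00 : 6.2, -2.2
-123.0 s=4.00 : 7.8, -2.5
-111.0 s=3.80 : 1.6, -0.5
-114.0 s=3.80 : 3.1, -1.1
-117.0 s=3.80 : 4.6, -1.6
-120.0 s=3.80 : 6.2, -2.0
-123.0 s=3.80 : 7.9, -2.3
```

```bash
python3 -m crank '[255,1.4,-0.9,0.1,0, 255,2.9,-1.5,0.2,0, 255,4.5,-2,0.2,0, 255,6.2,-2.4,0.2,0, 255,7.8,-2.7,0.2,0]'; python3 - <<'E'
from path import *
upd(7.8,-2.7)
force(-121,2)
for s in (4.4,4.2,4.0):plan([(-123-3*k,s) for k in range(1,6)])
E
```

```text
time_s: 26.05
ee_pos: [0.4646, 0.1448, 0.1491]
tcp_rot: [0.304, 0.953, 0.001, 0.002]
wrist_force: [4.6, 3.1, 0.9]
finger_gap: 0.0183
t=26.10 push [4.5 4.4] mean 4.4 tang -1.6 fz 3.7 |F| 6.0
meas-cmd normal 0.53 tang -1.72 z 149.0
-126.0 s=4.40 : 1.7, -0.3
-129.0 s=4.40 : 3.4, -0.4
-132.0 s=4.40 : 5.1, -0.3
-135.0 s=4.40 : 6.8, -0.0
-138.0 s=4.40 : 8.5, 0.3
-126.0 s=4.20 : 1.7, -0.1
-129.0 s=4.20 : 3.4, -0.2
-132.0 s=4.20 : 5.1, -0.1
-135.0 s=4.20 : 6.8, 0.2
-138.0 s=4.20 : 8.4, 0.5
-126.0 s=4.00 : 1.7, 0.1
-129.0 s=4.00 : 3.4, 0.0
-132.0 s=4.00 : 5.1, 0.1
-135.0 s=4.00 : 6.7, 0.4
-138.0 s=4.00 : 8.4, 0.7
```

```bash
python3 -m crank '[255,1.7,-0.3,0,0, 255,3.4,-0.4,0,0, 255,5.1,-0.3,0,0, 255,6.8,0,0,0, 255,8.5,0.3,0,0]'; python3 - <<'E'
from path import *
upd(8.5,.3)
force(-135,2)
resync(-135,1)
for s in (4.6,4.4,4.2):plan([(-138-3*k,s) for k in range(0,6)])
E
```

```text
time_s: 26.6
ee_pos: [0.4574, 0.1495, 0.1488]
tcp_rot: [0.304, 0.953, 0.0, 0.002]
wrist_force: [5.1, 1.4, 2.8]
finger_gap: 0.0189
t=26.65 push [4.3 4.5] mean 4.4 tang -2.5 fz 4.2 |F| 6.6
meas-cmd normal 0.38 tang -1.77 z 148.8
-138.0 s=4.60 : 1.0, -0.0
-141.0 s=4.60 : 2.6, 0.5
-144.0 s=4.60 : 4.2, 1.1
-147.0 s=4.60 : 5.8, 1.8
-150.0 s=4.60 : 7.3, 2.6
-153.0 s=4.60 : 8.7, 3.5
-138.0 s=4.40 : 0.9, 0.2
-141.0 s=4.40 : 2.6, 0.7
-144.0 s=4.40 : 4.2, 1.3
-147.0 s=4.40 : 5.7, 2.0
-150.0 s=4.40 : 7.2, 2.8
-153.0 s=4.40 : 8.6, 3.7
-138.0 s=4.20 : 0.9, 0.4
-141.0 s=4.20 : 2.5, 0.9
-144.0 s=4.20 : 4.1, 1.4
-147.0 s=4.20 : 5.6, 2.1
-150.0 s=4.20 : 7.1, 2.9
-153.0 s=4.20 : 8.5, 3.8
```

```bash
python3 -m crank '[255,1,0.1,0,0, 255,2.6,0.6,0,0, 255,4.2,1.2,0,0, 255,5.8,1.9,0,0, 255,7.3,2.7,0,0]'; python3 - <<'E'
from path import *
upd(7.3,2.7)
force(-148,2)
for s in (4.8,4.6,4.4):plan([(-150-3*k,s) for k in range(1,6)])
E
```

```text
time_s: 27.15
ee_pos: [0.4528, 0.1556, 0.1487]
tcp_rot: [0.304, 0.953, -0.0, 0.002]
wrist_force: [5.1, -0.1, 2.7]
finger_gap: 0.0189
t=27.20 push [4.3 4.9] mean 4.6 tang -1.8 fz 4.1 |F| 6.4
meas-cmd normal 0.35 tang -1.02 z 148.6
-153.0 s=4.80 : 1.5, 0.6
-156.0 s=4.80 : 2.9, 1.6
-159.0 s=4.80 : 4.1, 2.7
-162.0 s=4.80 : 5.3, 3.8
-165.0 s=4.80 : 6.4, 5.0
-153.0 s=4.60 : 1.4, 0.8
-156.0 s=4.60 : 2.7, 1.8
-159.0 s=4.60 : 4.0, 2.8
-162.0 s=4.60 : 5.2, 4.0
-165.0 s=4.60 : 6.3, 5.1
-153.0 s=4.40 : 1.3, 1.0
-156.0 s=4.40 : 2.6, 1.9
-159.0 s=4.40 : 3.9, 3.0
-162.0 s=4.40 : 5.0, 4.1
-165.0 s=4.40 : 6.1, 5.3
```

```bash
python3 -m crank '[255,1.4,0.7,0,0, 255,2.8,1.7,0,0, 255,4.1,2.7,0,0, 255,5.3,3.9,0,0, 255,6.4,5.1,0,0]'; python3 - <<'E'
from path import *
upd(6.4,5.1)
force(-163,2)
for s in (5.0,4.8,4.6):plan([(-165-3*k,s) for k in range(1,6)])
E
```

```text
time_s: 27.7
ee_pos: [0.4502, 0.1632, 0.1485]
tcp_rot: [0.304, 0.953, -0.0, 0.001]
wrist_force: [6.1, -2.6, 3.3]
finger_gap: 0.0187
t=27.75 push [5.4 4.2] mean 4.8 tang -2.9 fz 4.2 |F| 7.0
meas-cmd normal 0.21 tang -1.40 z 148.5
-168.0 s=5.00 : 1.2, 1.0
-171.0 s=5.00 : 2.1, 2.3
-174.0 s=5.00 : 3.0, 3.6
-177.0 s=5.00 : 3.8, 5.0
-180.0 s=5.00 : 4.5, 6.3
-168.0 s=4.80 : 1.0, 1.1
-171.0 s=4.80 : 2.0, 2.4
-174.0 s=4.80 : 2.8, 3.7
-177.0 s=4.80 : 3.6, 5.1
-180.0 s=4.80 : 4.3, 6.4
-168.0 s=4.60 : 0.9, 1.3
-171.0 s=4.60 : 1.8, 2.5
-174.0 s=4.60 : 2.6, 3.8
-177.0 s=4.60 : 3.4, 5.2
-180.0 s=4.60 : 4.1, 6.5
```

```bash
python3 -m crank '[255,1.1,1.1,0,0, 255,2,2.4,0,0, 255,2.8,3.7,0,0, 255,3.6,5.1,0,0, 255,4.3,6.4,0,0]'; python3 - <<'E'
from path import *
upd(4.3,6.4)
force(-178,2)
for s in (5.0,4.8):plan([(-180-3*k,s) for k in range(1,5)])
E
```

```text
time_s: 28.25
ee_pos: [0.4501, 0.1705, 0.1483]
tcp_rot: [0.304, 0.953, -0.001, 0.001]
wrist_force: [4.6, -3.1, 2.3]
finger_gap: 0.0184
t=28.30 push [4.8 4.6] mean 4.7 tang -2.1 fz 3.5 |F| 6.2
meas-cmd normal -0.00 tang -1.78 z 148.3
-183.0 s=5.00 : 0.8, 1.3
-186.0 s=5.00 : 1.3, 2.7
-189.0 s=5.00 : 1.8, 4.1
-192.0 s=5.00 : 2.2, 5.4
-183.0 s=4.80 : 0.6, 1.4
-186.0 s=4.80 : 1.1, 2.7
-189.0 s=4.80 : 1.6, 4.1
-192.0 s=4.80 : 2.0, 5.5
```

```bash
python3 -m crank '[255,0.7,1.3,0,0, 255,1.2,2.7,0,0, 255,1.7,4.1,0,0, 255,1.7,4.1,0,0]'; python3 - <<'E'
from path import *
upd(1.7,4.1)
force(-186,2)
from station import env
s=env.get_state();print(s["ee_pos"]);go(s,(.4791,.1717),.1484,144.65)
E
```

```text
time_s: 28.7
ee_pos: [0.4509, 0.175, 0.1482]
tcp_rot: [0.304, 0.953, -0.001, 0.001]
wrist_force: [4.2, -1.7, 2.7]
finger_gap: 0.0189
t=28.75 push [4.4 4.3] mean 4.4 tang -1.7 fz 4.1 |F| 6.2
meas-cmd normal 0.04 tang -1.86 z 148.2
[0.45083756 0.17504423 0.14815757]
shift [-25.   13.6  -0.2] az 144.63 turn -0.0
```

```bash
python3 -m crank '[255,-3,1.6,0,0, 255,-8,4.5,0,0, 255,-15,8,0,0, 255,-22,12,0,0, 255,-25,13.5,0,0, 255,-25,13.5,-20,0, 255,-25,13.5,-45,0, 255,-25,13.5,-60,0, 255,-25,13.5,-60,0]'; python3 - <<'E'
from h import *
from station import env
s=env.get_state();print(s["time_s"],s["ee_pos"],s["wrist_force"])
c=env.capture("side");f=c["frame"]
cv2.imwrite("pics/s30.png",cv2.resize(f[100:220,200:320],None,fx=5,fy=5,interpolation=cv2.INTER_CUBIC))
c=env.capture("wrist");cv2.imwrite("pics/w30.png",cv2.resize(c["frame"],(800,600)))
s=env.get_state();go(s,(.4617,.365),.2,144.65)
E
```

```text
time_s: 29.65
ee_pos: [0.4802, 0.1728, 0.2103]
tcp_rot: [0.304, 0.953, 0.001, 0.002]
wrist_force: [0.6, -0.7, -0.9]
finger_gap: 0.0191
29.65 [0.48015633 0.1728269  0.21027922] [ 0.62206725 -0.71550433 -0.88479121]
shift [125.  147.2   7.5] az 144.62 turn -0.0
```

View pics/s30.png

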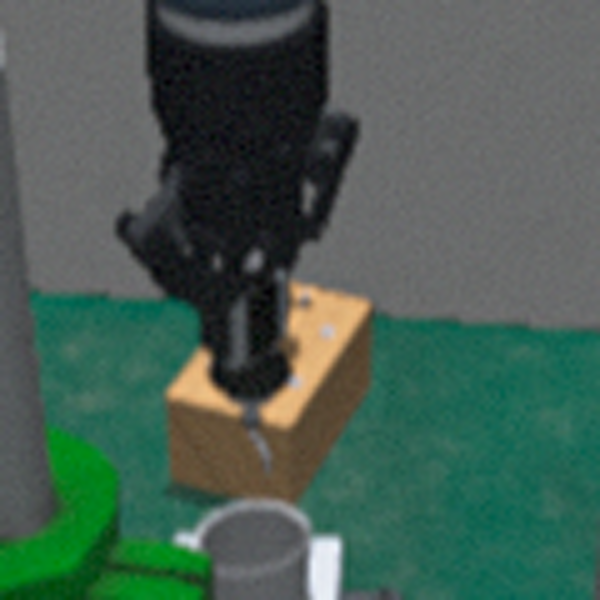

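View pics/w30.png

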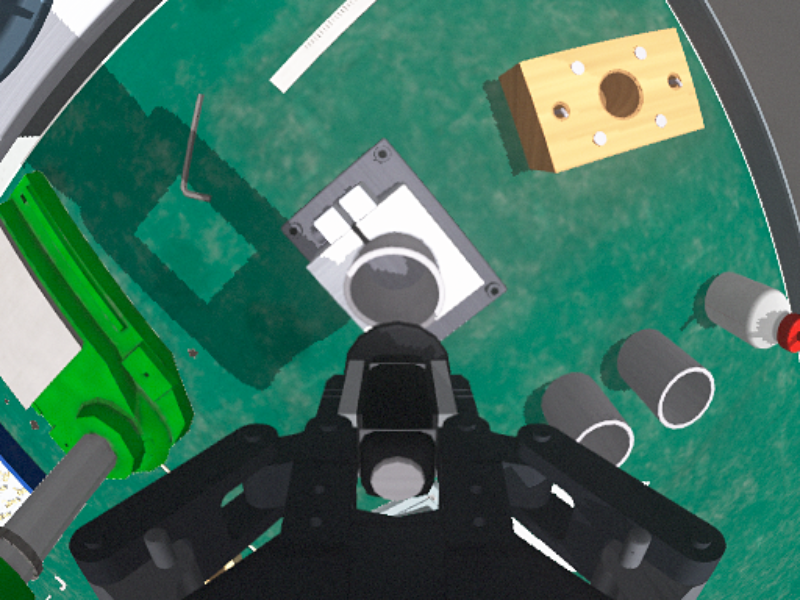

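```bash
python3 -m crank '[255,25,30,0,0, 255,52,61,0,0, 255,80,94,0,0, 255,105,123,0,0, 255,120,141,0,0, 255,125,147,0,0, 255,125,147,0,0, 255,125,147,0,0]'; python3 - <<'E'
from h import *
from station import env
for i in range(3):
    s=env.get_state();print(s["time_s"],s["ee_pos"]);c=env.capture("wrist")
cv2.imwrite("pics/w31.png",cv2.resize(c["frame"],(800,600)))
c=env.capture("side");f=c["frame"]
cv2.imwrite("pics/s31.png",cv2.resize(f[100:220,200:320],None,fx=5,fy=5,interpolation=cv2.INTER_CUBIC))
s=env.get_state();go(s,(.4617,.365),.0794,144.65)
E
```

```text
time_s: 30.55
ee_pos: [0.4614, 0.3638, 0.207]
tcp_rot: [0.304, 0.953, -0.001, -0.001]
wrist_force: [-0.0, 0.0, -1.8]
finger_gap: 0.0191
30.55 [0.46140076 0.36378659 0.20697224]
30.6 [0.46165373 0.36359559 0.20729134]
30.65 [0.4618607  0.36354719 0.20759324]
shift [  1.    0.9 128.6] az 144.54 turn -0.1
```

View pics/s31.png

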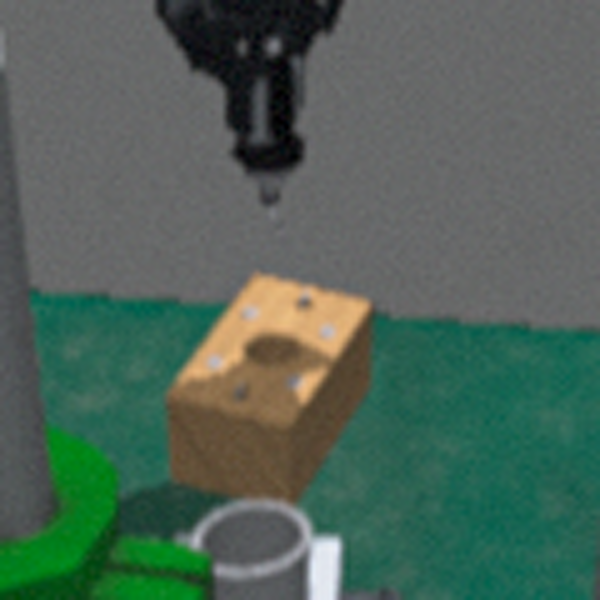

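View pics/w31.png

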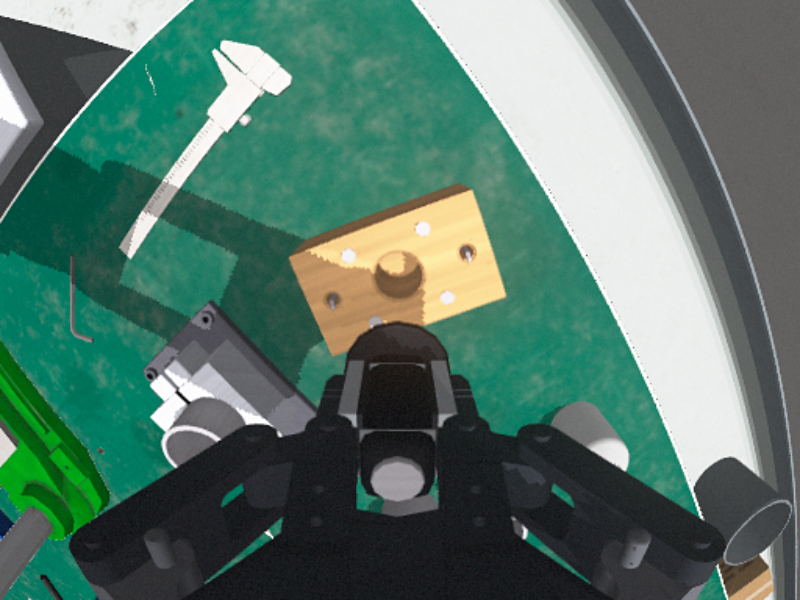

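```bash
python3 -m crank '[255,1,1,30,0, 255,1,1,55,0, 255,1,1,70,0, 255,1,1,82,0, 255,1,1,92,0, 255,1,1,102,0, 255,1,1,102,0, 255,1,1,102,0]'; python3 - <<'E'
from h import *
from station import env
for i in range(3):
    s=env.get_state();print(s["time_s"],s["ee_pos"],s["wrist_force"]);c=env.capture("side")
f=c["frame"]
cv2.imwrite("pics/s32.png",cv2.resize(f[100:220,200:320],None,fx=5,fy=5,interpolation=cv2.INTER_CUBIC))
s=env.get_state();go(s,(.4617,.365),.0794,144.65)
E
```

```text
time_s: 31.55
ee_pos: [0.4617, 0.3664, 0.1063]
tcp_rot: [0.304, 0.953, 0.0, 0.0]
wrist_force: [-0.3, 0.3, -1.5]
finger_gap: 0.0185
31.55 [0.46167601 0.36638067 0.10631141] [-0.29450771  0.29821184 -1.47232021]
31.6 [0.46189928 0.36652572 0.1066638 ] [-1.3345037   0.10545971 -1.80477632]
31.65 [0.46200958 0.36657837 0.10684864] [-0.31478678 -0.2340736  -2.01582578]
shift [-0.7 -1.5 27.5] az 144.63 turn -0.0
```

View pics/s32.png

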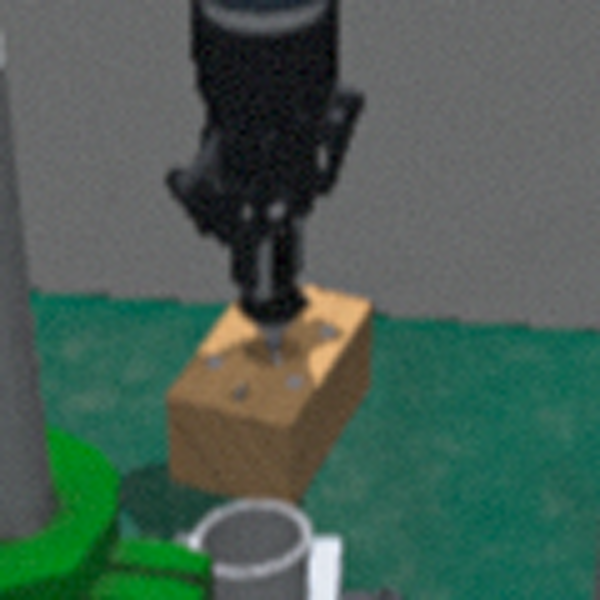

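```bash
python3 -m crank '[255,-0.7,-1.5,3,0, 255,-0.7,-1.5,8,0, 255,-0.7,-1.5,13,0, 255,-0.7,-1.5,17,0, 255,-0.7,-1.5,17,0]'; python3 - <<'E'
from h import *
from station import env
for i in range(3):
    s=env.get_state();print(s["time_s"],s["ee_pos"],s["wrist_force"]);c=env.capture("side")
s=env.get_state();go(s,(.4617,.365),.0794,144.65)
E
```

```text
time_s: 32.2
ee_pos: [0.4605, 0.3643, 0.0879]
tcp_rot: [0.304, 0.953, -0.001, -0.001]
wrist_force: [-0.7, -0.8, -1.9]
finger_gap: 0.0185
32.2 [0.46050539 0.36427144 0.08791828] [-0.7423278  -0.75301985 -1.85260844]
32.25 [0.46076145 0.36443189 0.08836545] [-0.04572708 -0.56201783 -2.2269206 ]
32.3 [0.46104546 0.364546   0.08873907] [-0.06309393 -0.35050116 -0.99163834]
shift [-0.2  0.6  9.6] az 144.63 turn -0.0
```

No contact yet, and the plug is just entering. I'll continue down until it seats.

```bash
python3 -m crank '[255,0,0.5,3,0, 255,0,0.5,6,0, 255,0,0.5,8.5,0, 255,0,0.5,8.5,0, 255,0,0.5,8.5,0]'; python3 - <<'E'
from h import *
from station import env
for i in range(3):
    s=env.get_state();print(s["time_s"],s["ee_pos"],s["wrist_force"]);c=env.capture("wrist")
cv2.imwrite("pics/w33.png",cv2.resize(c["frame"],(800,600)))
c=env.capture("side");f=c["frame"]
cv2.imwrite("pics/s33.png",cv2.resize(f[100:220,200:320],None,fx=5,fy=5,interpolation=cv2.INTER_CUBIC))
s=env.get_state();go(s,(.4617,.365),.0794,144.65)
E
```

```text
time_s: 32.85
ee_pos: [0.4613, 0.365, 0.0803]
tcp_rot: [0.304, 0.953, -0.0, -0.0]
wrist_force: [0.3, 0.1, -1.8]
finger_gap: 0.0182
32.85 [0.46133317 0.3649646  0.08032721] [ 0.27137707  0.12704413 -1.81461198]
32.9 [0.46148631 0.36501549 0.08052346] [ 0.06726074  0.75704397 -2.48145415]
32.95 [0.46150145 0.36505797 0.08057665] [-0.43710989 -0.15537697 -2.01500037]
shift [-0.2  0.   1.2] az 144.62 turn -0.0
```

View pics/s33.png

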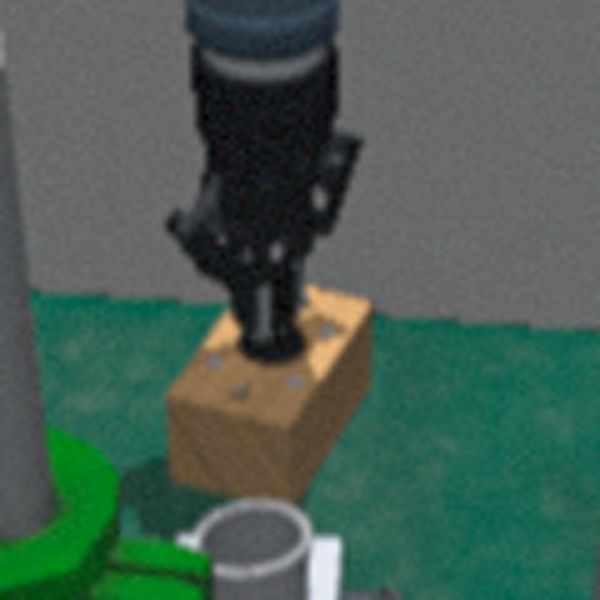

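Only about 1 mm remains. I'll seat it until a light upward force shows.

```bash
python3 -m crank '[255,0,0,0.7,0, 255,0,0,1.4,0, 255,0,0,1.4,0]'; python3 - <<'E'
from h import *
from station import env
for i in range(3):
    s=env.get_state();print(s["time_s"],s["ee_pos"],s["wrist_force"]);c=env.capture("wrist")
E
```

```text
time_s: 33.35
ee_pos: [0.4616, 0.3651, 0.0796]
tcp_rot: [0.304, 0.953, 0.0, 0.0]
wrist_force: [-2.1, -1.1, 3.3]
finger_gap: 0.0188
33.35 [0.46155197 0.36508952 0.07955326] [-2.12918556 -1.09898274  3.34104922]
33.4 [0.46153077 0.36507537 0.07953399] [-1.18387783 -1.3923906   2.37349685]
33.45 [0.46158566 0.36507703 0.07956721] [-1.53002267 -1.32804321  3.38495929]
```

```bash
python3 -m crank '[150,0,0,0,0, 100,0,0,0,0, 0,0,0,0,0, 0,0,0,0,0, 0,0,0,0,0, 0,0,0,0,0]'; python3 - <<'E'
from station import env
s=env.get_state();print(s["time_s"],s["ee_pos"],s["wrist_force"],s["finger_gap"])
E
```

```text
time_s: 34.1
ee_pos: [0.4615, 0.365, 0.0791]
tcp_rot: [0.304, 0.953, 0.0, 0.0]
wrist_force: [0.2, -0.7, -0.2]
finger_gap: 0.0855
34.1 [0.46146395 0.36499515 0.07906864] [ 0.22793293 -0.73495863 -0.1567499 ] 0.08554957213951375
```

```bash
python3 -m crank '[0,0,0,-20,0, 0,0,0,-50,0, 0,0,0,-90,0, 0,0,0,-130,0, 0,0,0,-170,0, 0,0,0,-180,0, 0,0,0,-180,0]'; python3 - <<'E'
from h import *
from station import env
s=env.get_state();print(s["time_s"],s["ee_pos"],s["wrist_force"])
c=env.capture("wrist");cv2.imwrite("pics/w35.png",cv2.resize(c["frame"],(800,600)))
c=env.capture("side");f=c["frame"]
cv2.imwrite("pics/s35.png",cv2.resize(f[100:260,200:360],None,fx=3.7,fy=3.7,interpolation=cv2.INTER_CUBIC))
E
```

```text
time_s: 34.8
ee_pos: [0.4625, 0.3656, 0.2615]
tcp_rot: [0.304, 0.953, 0.002, 0.002]
wrist_force: [0.4, 0.4, -0.1]
finger_gap: 0.0857
34.8 [0.46248246 0.36557788 0.26147279] [ 0.38958347  0.41519252 -0.09560378]
```

View pics/s35.png

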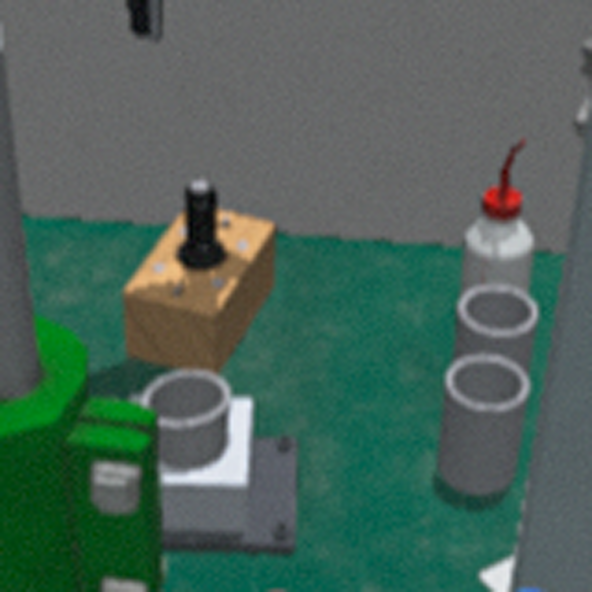

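View pics/w35.png

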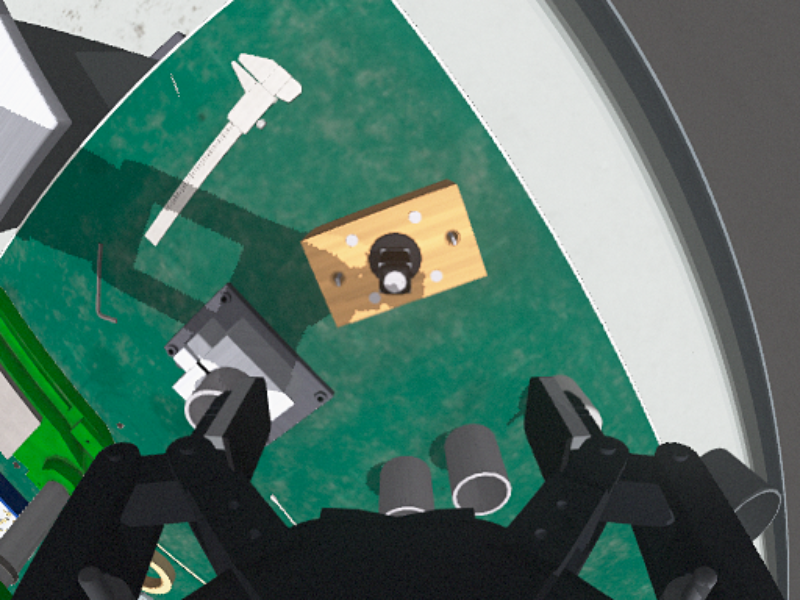

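```bash
python3 -c "
from station import env
print(env.get_state()['qd']);print(env.hand_in())"
```

```text
[-0.00153292  0.0204297   0.0200813  -0.00011845  0.00099953  0.00023858]
the job is handed in; nothing more can be done
None
```

I deburred the whole inner edge and put the tool back in its stand, then handed the job in at about 35 s on the robot's clock. I don't know the verdict, because the hand-in reports none.

- **Getting there:** I swung the arm round inside the arbor press, then took the black tool from its stand. The pink lookalike on the bench was left alone.
- **Deburring:** I measured the out-of-round edge with the wrist camera before starting. The blade went in at the bore's centre and made first contact over the split. I drew it clockwise all the way round and ended about 12° past where it started.
- **Force:** Each stop, every 10–15° of arc, showed a mean outward push of 3.7–7.0 N. The mean total contact force there was at most about 9.1 N. Forces inside each move were not read, so the 15 N limit is confirmed only at those stops.
- **Return:** The tool settled at the same height as when I gripped it, within 0.2 mm, with about 4–5 N of upward seating force. I then released it.

**Last checks:** the tool stands upright with its flange on the block, and the other tubes, the caliper and the oiler look unmoved in the pictures. The gripper was clear of everything, with near-zero force.

**One disagreement:** during the round the measured position trailed my commanded position by up to 2 mm along the edge, so I corrected the commands several times as I went.

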